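# File the floor samples in the lever arch file

## Robot

A 7-joint arm with a two-finger parallel gripper is mounted at the origin on a cart in front of the work surface, level with it; the furniture and walls round the work are solid. World frame = base frame: x ahead of the robot, y to its left, z up, the work surface at z = 0. Lengths are in m, angles in rad, forces in N, time in s.
With the tool pointing down it reaches from about 0.425 to 0.875 m from the base axis. Payload 4.7 kg.
Tool frame: the origin (TCP) lies at the very end of the fingers, on their centre line; the grasp point (between the pads) lies 19 mm behind it; x points along the fingers, z is the direction in which the jaws open and shut, and the axes are right-handed (so a half turn about x gives the same grasp; the last joint's range is limited). The gripper opens to 87 mm and grips with 3 to 60 N. Pads are 19 mm wide; open, the fingers measure 117 mm over their backs; the gripper's body (75 mm by 190 mm) begins 51 mm behind the grasp point.
Start: joints at [1.321, 0.321, -0.07, 1.45, 0.023, 1.371, -0.057], TCP at [0.169, -0.628, 0.223] pointing down, gripper open.
Joint ranges: [-2.86, 2.86], [-0.3, 2.09], [-1.38, 1.24], [0.06, 2.45], [-1.56, 4.7], [0.09, 2.05], [-2.69, 2.69]. Speed limits (rad/s): [2.57, 2.57, 3.14, 3.14, 3.14, 3.14, 3.14].

## Interface

Orientations are given as a rotation vector (axis times angle).
In Python, from bench import * gives the robot as it stands.
- The arm moves only by the shell command python3 -m handwheel 'ROWS' [OPENING] [FORCE]. ROWS is JSON, a list of rows, each an object with "xyz": the shift along the world's x, y, z in cm, a list of three; "angular": the turn, a rotation vector about the world's x, y, z in degrees, a list of three. A call has 1 to 5 rows; each row shifts and turns the pose as measured when the row begins; what a row does not reach is not made up. A row lasts 1/12 s, in which the tool goes at most 41.7 mm and 7.16 degrees, less where a joint would pass 70% of its speed; a pose out of reach is approached as far as the arm can. A call with a gripper value outside its range is refused whole. OPENING is the finger opening in cm, from 0 to 8.7, set as the call begins (- or left out, the last holds). The fingers move at their own pace and stop on an object; FORCE is the grip in N (left out, the last holds). Time passes only in rows, so rows that do not move let the fingers close. It gives the time, the measured TCP pose, the force and the opening at its end, in the units of the state.
- get_state(): the state, without advancing time (a new reading comes with each control period).
- get_image(name): name is "scene" or "top"; returns a dict with "pixels" (400x640x3 uint8, blue, green, red), "K" (3x3 intrinsics, pixels), "cam_to_world" (4x4, takes a point from camera to world coordinates). Camera axes: x right, y down, z forward; pixel columns grow to the right and rows downward; lengths in m; the calibration is good to about 2 mm. A picture is of the moment at which its call begins. There is no depth.
- close_job(): hands the job in, once; it reports no verdict.
The state is a dict: "time": time; "joint_positions": joint angles; "qd": joint speeds; "joint_torque": joint torques, N m; "position": TCP position; "tool_rot": TCP orientation; "ft_force": force on the tool from outside, world axes, zero at the start; "torque": the same for the moment, N m; "grip_width": opening from 0.0 (shut) to 1.0 (fully open).
Only numpy, scipy, OpenCV 4.12 (cv2) and the standard library are available. Lean on these libraries where they do the work, as an engineer would, in place of code of your own. Each camera call takes 0.05 s, during which the arm holds its last target.

## Task

Please file the floor sample strips from the wooden slide-lid box in the open blue lever arch file. Lift the lever so that the arches spring open, slide the box's lid out along its grooves and lay it flat on the desk clear of the box, put every strip that is in the box down over the two posts, then the red index strip on top of them, and last press the lever down until the arches snap shut. Leave the other things on the desk where they are.

Things in the scene. Friction and masses are not known exactly. Their poses are not given: they have to be found in the camera images.
- file: Blue compact lever arch file lying open and flat, fixed to the desk. Boards 5 mm thick, 250 mm along y; they reach 85 mm to -x and 251 mm to +x of the origin (spine and cover on the +x side). Origin: at desk height, midway between its two upright posts, which stand at y = +40 and -40 mm (7 mm thick, round tips 52 mm above the desk). z up. The mechanism's lever is on the -y side.
- seat (a point): Point on the steel mechanism plate midway between the posts, 8 mm above the desk; the first strip's underside rests here. Axes as the file. Post tips are 44 mm above it.
- lever_hinge (a point): Middle of the lever's hinge axis, 80 mm to -y of the posts' middle, 18 mm above the desk. The axis runs along the file's x.
- lever_tip (a point): Middle of the black round thumb bar (9 mm thick, 18 mm wide along the file's x) at the lever's free end, 71 mm from the hinge axis; with the lever down it is 70 mm to -y of the hinge and 32 mm above the desk. The lever behind it is a steel strip 18 mm wide and 4 mm thick; it can be pinched across its 18 mm.
- lever (a joint): Lever angle, rad: 0 down (arches shut), 1.0 fully up (arches open). It swings up from -y towards the posts. An over-centre spring holds it down below about 0.3; lifted past that it springs up by itself to 1.0 and stays. Lifting or pressing takes about 3 N at the thumb bar; pressed below 0.3 it snaps down to 0 by itself.
- arches (a joint): Angle of the two steel arches, rad: 0 shut (their ends meet the post tips), 0.9 open (swung back to the file's +x, leaving the posts free from above; up to 70 mm above the desk). Driven by the lever.
- arch_tip (a point): Point midway between the free ends of the two arches (which lie 40 mm to either side along the file's y).
- sample_box: Light wooden box, fixed to the desk, 114 mm (x) by 144 mm (y) by 54 mm high; origin at the centre of its underside. Its lid runs in grooves along both long sides and comes out only to the box's +y. Inside, corner blocks 34 mm high keep the strips central (36 mm between them); the middle 70 mm of the length is free for fingers over the full inner width of 96 mm.
- box_floor (a point): Centre of the box's inner floor, 6 mm above the desk. The strips lie piled flat on it, their long side along the box's y.
- lid: Brown wooden lid, 103 mm (x) by 132 mm (y) by 5 mm thick, 90 g; origin at the centre of its underside; grooves leave 2 mm of play to each side and 3 mm in height. Grip: a dark wooden block in the middle, 26 mm (x) by 20 mm (y), from 5 to 23 mm above the lid's underside. In the box its underside is 42 mm above the desk; it has cleared the grooves when its origin is more than 138 mm to the box's +y.
- sample0: Dark brown wood floor sample strip, 32 mm (x) by 120 mm (y) by 10 mm thick, about 45 g; origin at the centre of its underside. Two rectangular holes at y = +40 and -40 mm, 16 mm along y and 14 mm along x. May be absent.
- sample1: Grey laminate sample strip, same shape as sample0. May be absent.
- sample2: Green sample strip, same shape as sample0. May be absent.
- index_strip: Red index strip with a white paper label on top, same shape and size as sample0; starts flat on the desk beyond the box.
- stapler: Red and black stapler, 148 x 37 x 40 mm, bystander.

How it is judged:
On the way, in this order (a step that is already met when the one before it is completed fails the run):
1. the lever is up with the arches open, and the lid is out of its grooves, flat on the desk clear of the box (value of joint lever above 0.8 rad and value of joint arches above 0.4 rad and horizontal distance between lid and sample_box above 0.1 m and height (world z) of lid below 0.012 m and angle between lid's own z axis and vertical below 0.1 rad), for 0.2 s.
2. every sample strip from the box lies down over both posts, arches still open (value of joint lever above 0.8 rad and value of joint arches above 0.4 rad and horizontal distance between each of sample0, sample1, sample2 and seat below 0.008 m and angle between the y axis of each of sample0, sample1, sample2 and the y axis of file, either way round below 0.15 rad and z of each of sample0, sample1, sample2 in the frame of seat below 0.036 m and angle between each of sample0, sample1, sample2's own z axis and vertical below 0.15 rad), for 0.2 s.
3. then the red index strip lies over both posts too, arches still open (value of joint lever above 0.8 rad and value of joint arches above 0.4 rad and horizontal distance between index_strip and seat below 0.008 m and angle between the y axis of index_strip and the y axis of file, either way round below 0.15 rad and z of index_strip in the frame of seat below 0.036 m and angle between index_strip's own z axis and vertical below 0.15 rad), for 0.2 s.
At the end, for the whole second after the job is handed in: Lever below 0.08 rad, arches below 0.05; all sample strips, the red index strip above them, lie flat over both posts (middles within 8 mm, turned under 0.15 rad, undersides under 36 mm above the plate); lid flat on the desk, middle over 100 mm from the box's; all at rest (value of joint lever below 0.08 rad and value of joint arches below 0.05 rad and horizontal distance between lid and sample_box above 0.1 m and height (world z) of lid below 0.012 m and angle between lid's own z axis and vertical below 0.1 rad and horizontal distance between each of sample0, sample1, sample2, index_strip and seat below 0.008 m and angle between the y axis of each of sample0, sample1, sample2, index_strip and the y axis of file, either way round below 0.15 rad and z of each of sample0, sample1, sample2, index_strip in the frame of seat below 0.036 m and angle between each of sample0, sample1, sample2, index_strip's own z axis and vertical below 0.15 rad and z of index_strip in the frame of sample0 above 0.006 m and z of index_strip in the frame of sample1 above 0.006 m and z of index_strip in the frame of sample2 above 0.006 m and linear speed of each of sample0, sample1, sample2, index_strip, lid below 0.02 m/s); the robot touches nothing.
It fails at once if the stapler is pushed more than 30 mm or knocked over (distance of stapler from where it was at the start of the episode above 0.03 m or angle between stapler's own z axis and vertical above 0.5 rad).
Of sample0, sample1, sample2 only 2 to 3 are there at a start; the rules pass over those that are not, and their reading is None.
At some moment in a run one of index_strip, lid may be knocked a few centimetres aside while the robot is not near it.
Once in a run the grip may slacken for a moment while it holds something.
It also fails if it takes over 208 s, if anything falls off the work surface, if the arm or the gripper's body presses on something with over 40 N, if the wrist force passes 120 N, or if a joint passes its speed limit or range.

## Working session

There is one attempt and no reset: what is moved stays moved. The work goes in short steps, Python scripts to look and compute and a shell command to move; the robot and the scene stay as the last step left them, time stands still between calls to the robot, and variables do not carry over. Pictures are saved under pics/ and viewed, and the job is handed in when it is done.

```bash
ls; mkdir -p pics
cat > h.py <<'E'
from bench import *
import cv2, numpy as np
from scipy.spatial.transform import Rotation as R
def shot(name,fn,crop=None,scale=1):
    d=get_image(name); im=d["pixels"]
    np.savez('cal_%s.npz'%name,K=d["K"],T=d["cam_to_world"]); cv2.imwrite('raw_%s.png'%name,im)
    cropimg(im,fn,crop,scale)
def cropimg(im,fn,crop=None,scale=1):
    if crop: x0,y0,x1,y1=crop; im=im[y0:y1,x0:x1]
    if scale!=1: im=cv2.resize(im,None,fx=scale,fy=scale,interpolation=cv2.INTER_CUBIC)
    cv2.imwrite('pics/'+fn,im)
def pw(name,u,v,z):
    c=np.load('cal_%s.npz'%name);K,T=c['K'],c['T']
    r=T[:3,:3]@np.linalg.inv(K)@np.array([u,v,1.]);o=T[:3,3]
    return (o+r*(z-o[2])/r[2]).round(4)
def proj(name,p):
    c=np.load('cal_%s.npz'%name);K,T=c['K'],c['T']
    q=K@(T[:3,:3].T@(np.array(p)-T[:3,3]));return (q[:2]/q[2]).round(1)
def st():
    s=get_state();print(s['time'],np.round(s['position'],4),'rot',np.round(s['tool_rot'],3),'F',np.round(s['ft_force'],1),'w',round(s['grip_width'],3))
    M=R.from_rotvec(s['tool_rot']).as_matrix();print('x',M[:,0].round(3),'z',M[:,2].round(3))
E
python3 - <<'E'
from h import *
st(); print(get_state()['joint_positions'])
shot('scene','s0.png');shot('top','t0.png')
for n in('scene','top'):
    c=np.load('cal_%s.npz'%n);print(c['K'],c['T'].round(3))
E
```

```text
pics
0.0 [ 0.1693 -0.627   0.2214] rot [ 1.014  1.324 -1.012] F [0.8 0.1 0.5] w 0.998
x [-0.001  0.002 -1.   ] z [ 0.261 -0.965 -0.002]
[ 1.32109668  0.32183395 -0.07011007  1.45169121  0.02262686  1.3707486
 -0.0568927 ]
[[437.64603976   0.         322.84467778]
 [  0.         437.64603976 203.71039896]
 [  0.           0.           1.        ]] [[-0.857 -0.314  0.408  0.149]
 [-0.515  0.538 -0.667  0.548]
 [-0.01  -0.782 -0.623  0.678]
 [ 0.     0.     0.     1.   ]]
[[372.01946072   0.         311.26505398]
 [  0.         372.01946072 200.04858829]
 [  0.           0.           1.        ]] [[ 0.015 -0.995  0.094  0.493]
 [-1.    -0.017 -0.015 -0.126]
 [ 0.017 -0.094 -0.995  1.016]
 [ 0.     0.     0.     1.   ]]
```

View pics/s0.png

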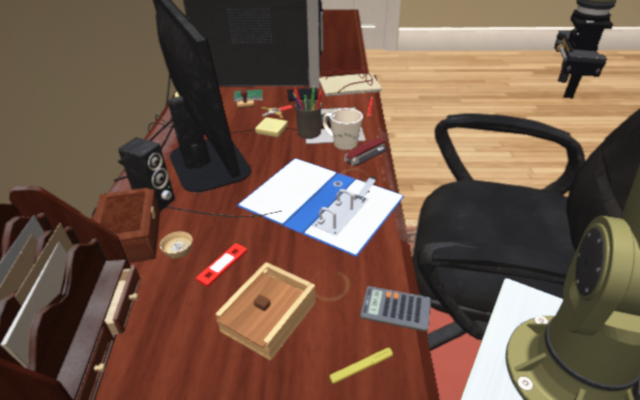

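View pics/t0.png

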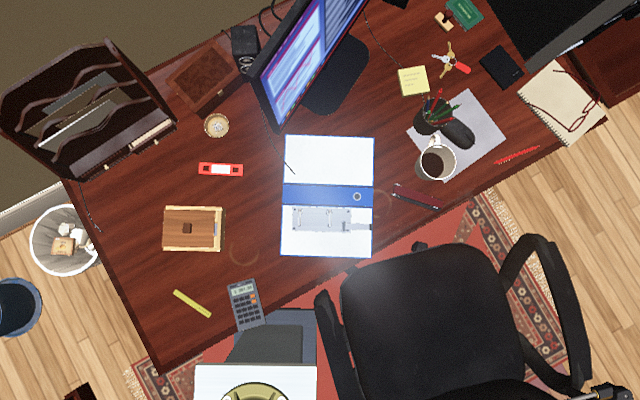

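The top view shows the file at about (328,220) with its lever to the right, the box at (192,229), the red strip at (220,169) and the stapler at (415,197). I'll zoom in next.

Run:
```python
from h import *
im=cv2.imread('raw_top.png')
cropimg(im,'t0a.png',(275,185,395,265),6.5)
cropimg(im,'t0b.png',(145,150,265,265),5)
im=cv2.imread('raw_scene.png')
cropimg(im,'s0a.png',(235,150,410,260),4.5)
cropimg(im,'s0b.png',(185,230,325,360),4.5)
```

```text
(no output)
```

View pics/t0a.png

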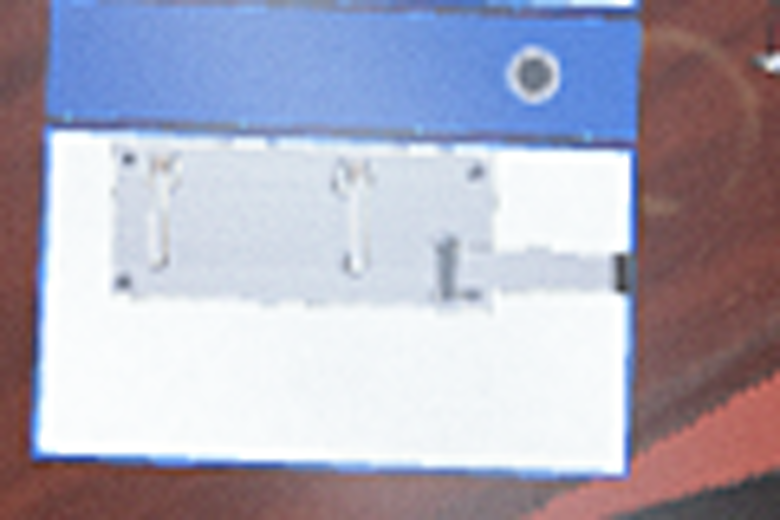

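View pics/t0b.png

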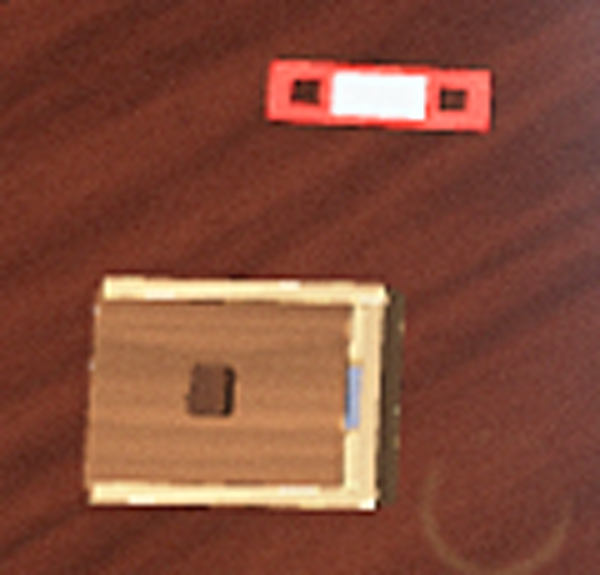

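View pics/s0a.png

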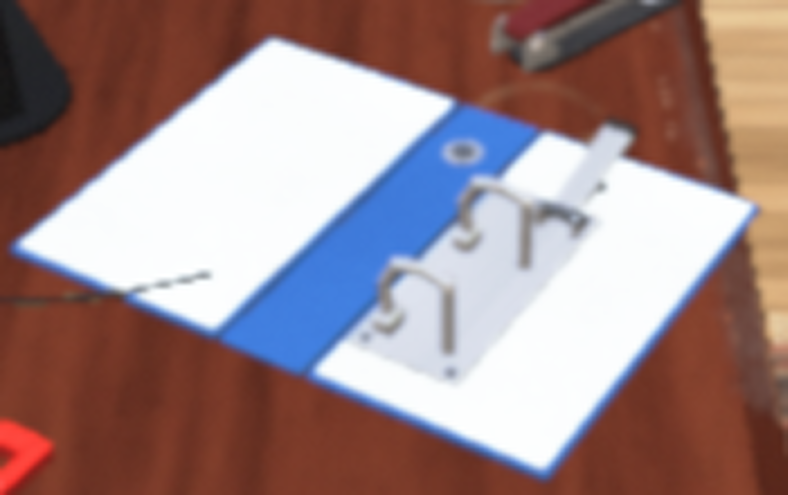

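View pics/s0b.png

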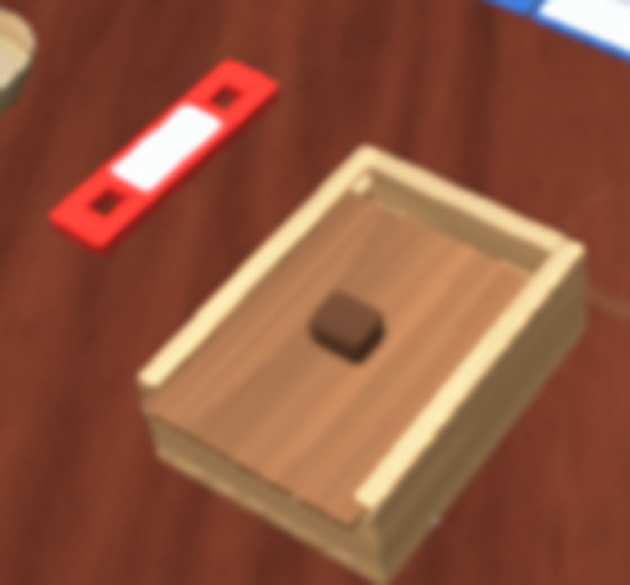

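```bash
cat >> h.py <<'E'
from scipy.optimize import least_squares
def fit(obs,x0):
    # obs: list (cam,u,v,local xyz); returns x,y,yaw
    def f(p):
        c,s=np.cos(p[2]),np.sin(p[2]);r=[]
        for n,u,v,l in obs:
            r+=list(proj(n,(p[0]+c*l[0]-s*l[1],p[1]+s*l[0]+c*l[1],l[2]))-np.array([u,v]))
        return np.array(r)
    o=least_squares(f,x0,diff_step=1e-3,loss='soft_l1');return o.x.round(4),f(o.x).reshape(-1,2).round(1)
def cc(px,py,x0,y0,s): return x0+(px+.5)/s-.5, y0+(py+.5)/s-.5
E
python3 - <<'E'
from h import *
proj_=proj
T=lambda px,py:('top',)+cc(px,py,275,185,6.5)
S=lambda px,py:('scene',)+cc(px,py,235,150,4.5)
o=[T(35,457)+((-.085,.125,.005),),T(627,473)+((-.085,-.125,.005),),
('top',286,135,(.251,.125,.005)),('top',374,137,(.251,-.125,.005)),
T(622,274)+((0,-.15,.032),),
S(545,475)+((-.085,.125,.005),),S(757,207)+((-.085,-.125,.005),),S(272,40)+((.251,-.125,.005),),S(15,247)+((.251,.125,.005),),
S(450,350)+((0,.04,.008),),S(525,267)+((0,-.04,.008),),S(620,128)+((0,-.15,.032),)]
import h
print(*fit(o,[.45,-.15,0]))
T=lambda px,py:('top',)+cc(px,py,145,150,5)
S=lambda px,py:('scene',)+cc(px,py,185,230,4.5)
# box
for z in (.054,): 
  o=[T(105,280)+((.057,.072,z),),T(390,290)+((.057,-.072,z),),T(88,500)+((-.057,.072,z),),T(377,506)+((-.057,-.072,z),),
   S(365,148)+((.057,-.072,z),),S(583,250)+((-.057,-.072,z),),S(145,383)+((.057,.072,z),),S(368,500)+((-.057,.072,z),)]
  print('box',*fit(o,[.45,.2,0]))
z=.010
o=[T(270,62)+((.016,.06,z),),T(491,72)+((.016,-.06,z),),T(268,120)+((-.016,.06,z),),T(489,130)+((-.016,-.06,z),),
 S(232,60)+((.016,-.06,z),),S(278,88)+((-.016,-.06,z),),S(52,215)+((.016,.06,z),),S(100,245)+((-.016,.06,z),)]
print('idx',*fit(o,[.45,.2,0]))
print('knob',pw('top',*T(210,390)[1:],.065),pw('scene',*S(350,318)[1:],.065))
E
```

```text
[ 0.5207 -0.181   0.    ] [[-1.5  1.1]
 [ 0.3  0.1]
 [-4.6 -1.3]
 [-2.7 -1.5]
 [12.2 -1. ]
 [ 0.8  0.4]
 [-0.4 -1.1]
 [-2.9 -0.1]
 [-2.7  1.6]
 [ 6.6 -8.1]
 [ 5.7 -7.8]
 [ 4.4 -6.8]]
box [0.5057 0.1639 0.    ] [[-0.6  0.1]
 [-1.5 -0.9]
 [ 0.4  0.7]
 [-0.6  0.4]
 [-0.3 -1.5]
 [ 0.4 -1.8]
 [-0.9 -2.3]
 [ 2.   0.5]]
idx [0.6689 0.1081 0.    ] [[-0.2  0.7]
 [-0.3 -0.5]
 [-0.4  0.7]
 [-0.3 -0.5]
 [-1.4 -0.7]
 [-0.3 -1.9]
 [ 0.2  0.1]
 [ 1.4 -0.5]]
knob [0.5072 0.1744 0.065 ] [0.5023 0.1796 0.065 ]
```

```bash
sed -i 's/(q\[:2\]\/q\[2\]).round(1)/q[:2]\/q[2]/; s/diff_step=1e-3,//' h.py
python3 - <<'E'
from h import *
T=lambda px,py:('top',)+cc(px,py,275,185,6.5)
S=lambda px,py:('scene',)+cc(px,py,235,150,4.5)
for off in (-.02,-.025,-.03,-.035):
  o=[T(35,457)+((-.085,.125+off,.005),),T(627,473)+((-.085,-.125+off,.005),),
  ('top',286,135,(.251,.125+off,.005)),('top',374,137,(.251,-.125+off,.005)),
  T(622,274)+((0,-.15,.032),),T(158,265)+((0,.04,.052),),T(355,270)+((0,-.04,.052),),
  S(545,475)+((-.085,.125+off,.005),),S(757,207)+((-.085,-.125+off,.005),),S(272,40)+((.251,-.125+off,.005),),S(15,247)+((.251,.125+off,.005),),
  S(450,350)+((0,.04,.008),),S(525,267)+((0,-.04,.008),),S(620,128)+((0,-.15,.032),)]
  p,r=fit(o,[.45,-.15,0]); print(off,p,(r**2).sum()); 
  if off==-.03: print(r)
o=[o[i] for i in (4,5,6,11,12,13)]
print(*fit(o,[.45,-.15,0]))
T=lambda px,py:('top',)+cc(px,py,145,150,5)
S=lambda px,py:('scene',)+cc(px,py,185,230,4.5)
for z in (.054,): 
  o=[T(105,280)+((.057,.072,z),),T(390,290)+((.057,-.072,z),),T(88,500)+((-.057,.072,z),),T(377,506)+((-.057,-.072,z),),
   S(365,148)+((.057,-.072,z),),S(583,250)+((-.057,-.072,z),),S(145,383)+((.057,.072,z),),S(368,500)+((-.057,.072,z),)]
  print('box',*fit(o,[.45,.2,0]))
z=.010
o=[T(270,62)+((.016,.06,z),),T(491,72)+((.016,-.06,z),),T(268,120)+((-.016,.06,z),),T(489,130)+((-.016,-.06,z),),
 S(232,60)+((.016,-.06,z),),S(278,88)+((-.016,-.06,z),),S(52,215)+((.016,.06,z),),S(100,245)+((-.016,.06,z),)]
print('idx',*fit(o,[.45,.2,0]))
E
```

```text
-0.02 [ 0.5201 -0.1578 -0.0269] 112.5
-0.025 [ 0.52   -0.1539 -0.0253] 60.89
-0.03 [ 0.5199 -0.1509 -0.0233] 29.650000000000002
[[-2.1  0.6]
 [-0.5  1.7]
 [-2.5 -1.7]
 [-0.6  0.1]
 [ 0.9  0.4]
 [ 0.4 -1.2]
 [ 1.  -0.8]
 [-0.2  0.8]
 [ 0.9 -0.1]
 [-0.4 -0.6]
 [-1.7  0.1]
 [ 0.2 -0.8]
 [ 0.6 -1. ]
 [ 0.9 -0.5]]
-0.035 [ 0.5197 -0.1485 -0.0204] 17.460000000000004
[ 0.5184 -0.1483 -0.0067] [[-0.1  0. ]
 [-0.6 -0.4]
 [-0.  -0.5]
 [ 0.5  0.1]
 [ 0.4 -0.3]
 [ 0.1 -0.1]]
box [ 0.5057  0.1643 -0.0149] [[-0.4 -0.3]
 [-1.4 -0.6]
 [-0.   0.3]
 [-1.2  0.7]
 [ 0.2 -1.5]
 [ 0.5 -1.1]
 [-1.3 -2.7]
 [ 1.   0.8]]
idx [ 0.6687  0.1084 -0.0352] [[-0.1  0.1]
 [-0.3  0.4]
 [-0.6  0.1]
 [-0.7  0.4]
 [-0.5 -0.4]
 [ 0.3 -1.2]
 [-0.3 -0.3]
 [ 0.4 -0.5]]
```

```bash
python3 - <<'E'
from h import *
print(pw('top',*cc(622,274,275,185,6.5),.032),pw('scene',*cc(620,128,235,150,4.5),.036))
for p in [(.5,.30,0),(.5,.44,0),(.45,.38,0),(.56,.44,0),(.5,.5,0)]: print(p,proj('top',p).round())
E
python3 -m handwheel '[{"xyz":[2.9,2.7,0],"angular":[0,0,6.3]},{"xyz":[2.9,2.7,0],"angular":[0,0,6.3]},{"xyz":[2.9,2.7,0],"angular":[0,0,6.3]},{"xyz":[2.9,2.7,0],"angular":[0,0,6.3]},{"xyz":[2.9,2.7,0],"angular":[0,0,6.3]}]' 5
```

```text
[ 0.5175 -0.2984  0.032 ] [ 0.5151 -0.2924  0.036 ]
(0.5, 0.3, 0) [147. 230.]
(0.5, 0.44, 0) [ 95. 229.]
(0.45, 0.38, 0) [116. 248.]
(0.56, 0.44, 0) [ 97. 207.]
(0.5, 0.5, 0) [ 73. 229.]
time: 0.52
position: [0.3044, -0.4933, 0.2172]
tool_rot: [0.589, 1.497, -0.597]
ft_force: [1.6, -1.0, 0.3]
grip_width: 0.706
```

```bash
python3 -m handwheel '[{"xyz":[2.9,2.7,0],"angular":[0,0,6.3]},{"xyz":[2.9,2.7,0],"angular":[0,0,6.3]},{"xyz":[2.9,2.7,0],"angular":[0,0,6.3]},{"xyz":[2.9,2.7,0],"angular":[0,0,6.3]},{"xyz":[2.9,2.7,0],"angular":[0,0,6.3]}]'; python3 -c "
from h import *
st()"
```

```text
time: 0.93
position: [0.4535, -0.3498, 0.2155]
tool_rot: [0.137, 1.576, -0.148]
ft_force: [-0.3, -0.1, -0.4]
grip_width: 0.575
0.9333 [ 0.4535 -0.3498  0.2155] rot [ 0.137  1.576 -0.148] F [-0.3 -0.1 -0.4] w 0.575
x [-0.01  -0.006 -1.   ] z [ 0.984 -0.18  -0.009]
```

```bash
python3 -m handwheel '[{"xyz":[2.1,1.8,-3],"angular":[0,0,5]},{"xyz":[2.1,1.8,-3],"angular":[0,0,5]},{"xyz":[2.1,1.8,-3],"angular":[0,0,0]},{"xyz":[0,0,-3],"angular":[0,0,0]},{"xyz":[0,0,-2],"angular":[0,0,0]}]'; python3 -c "
from h import *
st()"
```

```text
time: 1.35
position: [0.5303, -0.2823, 0.0779]
tool_rot: [-0.028, 1.563, 0.013]
ft_force: [-0.8, -0.8, -1.4]
grip_width: 0.578
1.35 [ 0.5303 -0.2823  0.0779] rot [-0.028  1.563  0.013] F [-0.8 -0.8 -1.4] w 0.578
x [ 0.008 -0.009 -1.   ] z [1.    0.026 0.007]
```

```bash
python3 -m handwheel '[{"xyz":[-1.3,-1.3,-1],"angular":[0,0,-1.5]},{"xyz":[0,0,0],"angular":[0,0,0]},{"xyz":[0,0,0],"angular":[0,0,0]}]'
python3 - <<'E'
from h import *
st(); shot('scene','s1.png',(230,90,430,240),4)
shot('top','t1.png',(275,150,395,265),5)
E
```

```text
time: 1.6
position: [0.5142, -0.2893, 0.0596]
tool_rot: [-0.004, 1.573, 0.003]
ft_force: [0.2, 0.5, 1.0]
grip_width: 0.576
1.6 [ 0.5142 -0.2893  0.0596] rot [-0.004  1.573  0.003] F [0.2 0.5 1. ] w 0.576
x [-0.002 -0.    -1.   ] z [ 1.     0.005 -0.002]
```

View pics/s1.png

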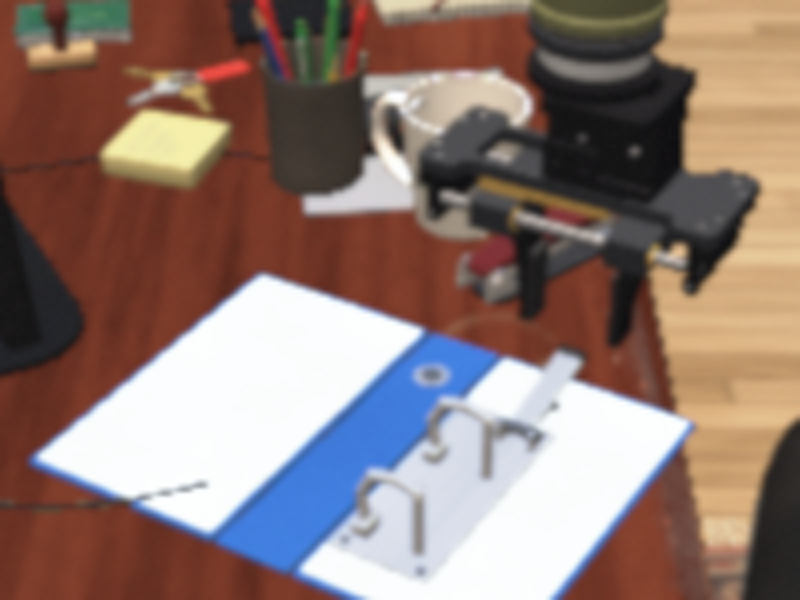

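```bash
python3 - <<'E'
from h import *
p=get_state()['position']; print(proj('scene',p), p)
E
python3 -m handwheel '[{"xyz":[0.2,-0.5,-2.5],"angular":[0,0,0]},{"xyz":[0,0,-1.5],"angular":[0,0,0]},{"xyz":[0,0,-0.3],"angular":[0,0,0]},{"xyz":[0,0,0],"angular":[0,0,0]}]'
```

```text
[373.04697864 170.5154491 ] [ 0.51408295 -0.29072307  0.06036117]
time: 2.03
position: [0.5204, -0.2982, 0.0217]
tool_rot: [-0.009, 1.564, -0.004]
ft_force: [-0.3, 0.1, 0.4]
grip_width: 0.571
```

```bash
python3 -m handwheel '[{"xyz":[-0.2,0.2,-0.9],"angular":[0,0,0]},{"xyz":[0,0,0],"angular":[0,0,0]}]'; python3 -m handwheel '[{"xyz":[0,0,0],"angular":[0,0,0]},{"xyz":[0,0,0],"angular":[0,0,0]},{"xyz":[0,0,0],"angular":[0,0,0]},{"xyz":[0,0,0],"angular":[0,0,0]},{"xyz":[0,0,0],"angular":[0,0,0]}]' 0 20
```

```text
time: 2.2
position: [0.5197, -0.2966, 0.0142]
tool_rot: [-0.01, 1.561, -0.005]
ft_force: [-0.8, 0.4, -0.4]
grip_width: 0.575
time: 2.62
position: [0.5216, -0.2972, 0.0173]
tool_rot: [-0.013, 1.557, -0.007]
ft_force: [0.6, -0.4, -0.5]
grip_width: 0.281
```

```bash
python3 -m handwheel '[{"xyz":[0,0,0],"angular":[0,0,0]},{"xyz":[0,0,0],"angular":[0,0,0]},{"xyz":[0,0,0],"angular":[0,0,0]}]'; python3 -m handwheel '[{"xyz":[0,0.1,1],"angular":[0,0,0]},{"xyz":[0,0.1,1],"angular":[0,0,0]},{"xyz":[0,0.2,1],"angular":[0,0,0]}]'
```

```text
time: 2.87
position: [0.5187, -0.2972, 0.0172]
tool_rot: [-0.011, 1.563, -0.007]
ft_force: [0.2, 0.3, 0.2]
grip_width: 0.202
time: 3.12
position: [0.5188, -0.2869, 0.0452]
tool_rot: [-0.005, 1.565, 0.002]
ft_force: [2.3, 6.7, -6.5]
grip_width: 0.199
```

```bash
python3 -m handwheel '[{"xyz":[0,0.4,1],"angular":[0,0,0]},{"xyz":[0,0.6,0.8],"angular":[0,0,0]}]'; python3 -m handwheel '[{"xyz":[0,0,0],"angular":[0,0,0]},{"xyz":[0,0,0],"angular":[0,0,0]},{"xyz":[0,0,0],"angular":[0,0,0]},{"xyz":[0,0,0],"angular":[0,0,0]}]' 5
```

```text
time: 3.28
position: [0.5192, -0.2708, 0.0636]
tool_rot: [-0.001, 1.566, 0.011]
ft_force: [2.6, 4.4, -7.8]
grip_width: 0.196
time: 3.62
position: [0.5212, -0.2695, 0.069]
tool_rot: [-0.008, 1.562, 0.011]
ft_force: [0.6, -1.3, -0.1]
grip_width: 0.424
```

```bash
python3 -m handwheel '[{"xyz":[0,0,0],"angular":[0,0,0]},{"xyz":[0,0,2],"angular":[0,0,0]},{"xyz":[0,-1,4],"angular":[0,0,0]},{"xyz":[0,-1,4],"angular":[0,0,0]}]'
python3 - <<'E'
from h import *
st(); shot('scene','s2.png',(230,90,430,240),4)
E
```

```text
time: 3.95
position: [0.5146, -0.2874, 0.1629]
tool_rot: [-0.001, 1.577, 0.019]
ft_force: [1.3, 0.6, 0.7]
grip_width: 0.572
3.95 [ 0.5146 -0.2874  0.1629] rot [-1.000e-03  1.577e+00  1.900e-02] F [1.3 0.6 0.7] w 0.572
x [-0.007  0.011 -1.   ] z [ 1.     0.013 -0.007]
```

View pics/s2.png

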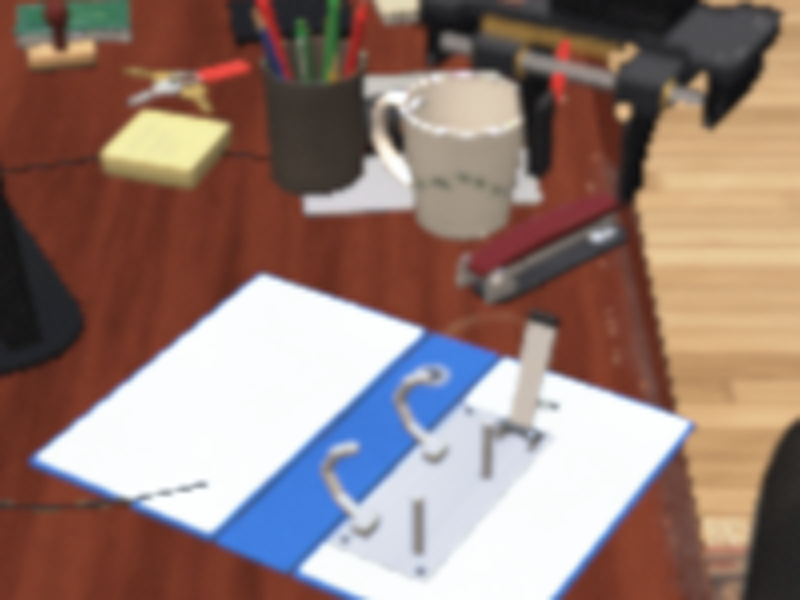

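The lever is up at crop (535,320) and the arches have swung open. Next is the lid.

```bash
python3 -m handwheel '[{"xyz":[0,4.1,0],"angular":[0,0,0]},{"xyz":[0,4.1,0],"angular":[0,0,0]},{"xyz":[0,4.1,0],"angular":[0,0,0]},{"xyz":[0,4.1,0],"angular":[0,0,0]},{"xyz":[0,4.1,0],"angular":[0,0,0]}]'; python3 -m handwheel '[{"xyz":[0,4.1,0],"angular":[0,0,0]},{"xyz":[0,4.1,0],"angular":[0,0,0]},{"xyz":[0,4.1,0],"angular":[0,0,0]},{"xyz":[0,4.1,0],"angular":[0,0,0]},{"xyz":[0,4.1,0],"angular":[0,0,0]}]';  python3 - <<'E'
from h import *
st(); shot('scene','s3.png',(185,230,325,360),4.5)
shot('top','t3.png',(275,185,395,265),6.5)
E
```

```text
time: 4.42
position: [0.5191, -0.1013, 0.1782]
tool_rot: [0.008, 1.553, -0.025]
ft_force: [1.1, 0.4, 0.1]
grip_width: 0.573
time: 4.83
position: [0.5191, 0.1075, 0.1799]
tool_rot: [0.01, 1.546, -0.035]
ft_force: [1.1, 0.7, 0.6]
grip_width: 0.576
4.8333 [0.5191 0.1075 0.1799] rot [ 0.01   1.546 -0.035] F [1.1 0.7 0.6] w 0.576
x [ 0.024 -0.016 -1.   ] z [ 0.999 -0.028  0.024]
```

View pics/t3.png

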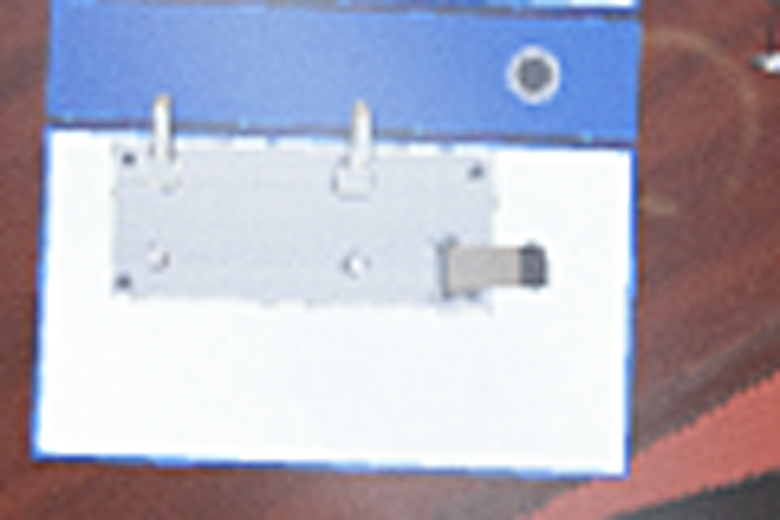

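View pics/s3.png

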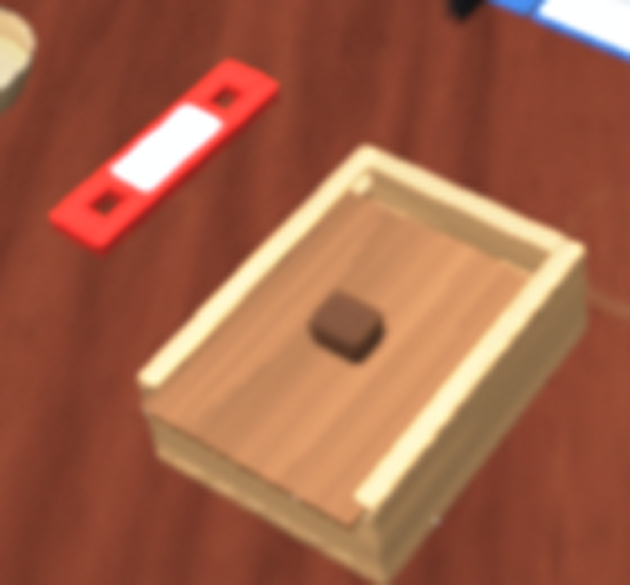

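```bash
python3 - <<'E'
from h import *
T=lambda px,py:('top',)+cc(px,py,275,185,6.5)
S=lambda px,py:('scene',)+cc(px,py,230,90,4)
o=[T(158,259)+((0,.04,.03),),T(355,264)+((0,-.04,.03),),S(487,428)+((0,-.04,.051),),S(419,503)+((0,.04,.051),),S(487,473)+((0,-.04,.008),),S(419,552)+((0,.04,.008),)]
print(*fit(o,[.5,-.15,0]))
print(*fit(o[:2],[.5,-.15,0]));print(*fit(o[2:],[.5,-.15,0]))
E
python3 -m handwheel '[{"xyz":[-0.6,3.0,-2],"angular":[0,0.5,1]},{"xyz":[-0.6,2.5,-2],"angular":[0,0.5,1]},{"xyz":[0,0,-2],"angular":[0,0,0]},{"xyz":[0,0,-1],"angular":[0,0,0]},{"xyz":[0,0,0],"angular":[0,0,0]}]'; python3 -c "
from h import *
st()"
```

```text
[ 0.5198 -0.1479 -0.008 ] [[-0.6  0.2]
 [-0.7  0.1]
 [ 0.3 -2.2]
 [ 0.2 -2.3]
 [-0.3  0.6]
 [ 0.1 -0.2]]
[ 0.5203 -0.1496 -0.0096] [[ 0.  0.]
 [-0. -0.]]
[ 0.518  -0.1444 -0.0094] [[ 0.2 -1.2]
 [ 0.1 -1.2]
 [-0.3  1.7]
 [-0.   0.9]]
time: 5.35
position: [0.5092, 0.1693, 0.1108]
tool_rot: [-0.025, 1.557, 0.008]
ft_force: [-0.6, -0.0, 0.0]
grip_width: 0.576
5.35 [0.5092 0.1693 0.1108] rot [-0.025  1.557  0.008] F [-0.6 -0.   0. ] w 0.576
x [ 0.014 -0.011 -1.   ] z [1.    0.021 0.014]
```

```bash
python3 -m handwheel '[{"xyz":[-0.4,0.6,-2.5],"angular":[0,1,-2]},{"xyz":[0,0,-2],"angular":[0,0,0]},{"xyz":[0,0,-1],"angular":[0,0,0]},{"xyz":[0,0,0],"angular":[0,0,0]}]'
python3 - <<'E'
from h import *
st(); shot('scene','s4.png',(185,210,325,360),4);shot('top','t4.png',(145,150,265,265),5)
E
```

```text
time: 5.68
position: [0.5092, 0.1704, 0.0565]
tool_rot: [0.009, 1.57, -0.029]
ft_force: [-0.3, -0.0, 0.5]
grip_width: 0.572
5.6833 [0.5092 0.1704 0.0565] rot [ 0.009  1.57  -0.029] F [-0.3 -0.   0.5] w 0.572
x [ 0.001 -0.013 -1.   ] z [ 1.    -0.024  0.001]
```

View pics/s4.png

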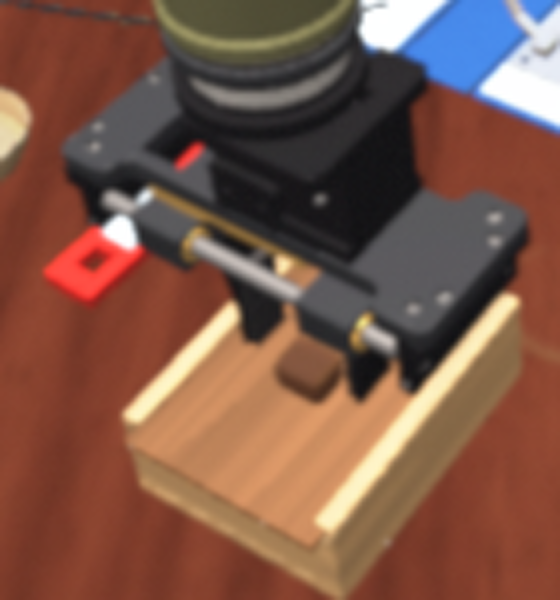

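```bash
python3 -m handwheel '[{"xyz":[-0.3,0.7,-0.5],"angular":[0,0,0]},{"xyz":[0,0,0],"angular":[0,0,0]}]';python3 -m handwheel '[{"xyz":[0,0,0],"angular":[0,0,0]},{"xyz":[0,0,0],"angular":[0,0,0]},{"xyz":[0,0,0],"angular":[0,0,0]},{"xyz":[0,0,0],"angular":[0,0,0]},{"xyz":[0,0,0],"angular":[0,0,0]}]' 0 25
```

```text
time: 5.95
position: [0.5094, 0.178, 0.0555]
tool_rot: [0.012, 1.563, -0.03]
ft_force: [-1.3, 0.9, 0.3]
grip_width: 0.576
time: 6.37
position: [0.5093, 0.1789, 0.0582]
tool_rot: [0.01, 1.562, -0.029]
ft_force: [-3.6, 0.2, 2.0]
grip_width: 0.294
```

```bash
python3 -m handwheel '[{"xyz":[0,0,0],"angular":[0,0,0]},{"xyz":[0,0,0],"angular":[0,0,0]}]';python3 -m handwheel '[{"xyz":[0,1,0],"angular":[0,0,0]},{"xyz":[0,1,0],"angular":[0,0,0]},{"xyz":[0,1,0],"angular":[0,0,0]}]'; python3 -c "
from h import *
st()"
```

```text
time: 6.53
position: [0.5091, 0.1789, 0.0583]
tool_rot: [0.01, 1.562, -0.029]
ft_force: [-0.5, -0.6, -0.2]
grip_width: 0.293
time: 6.78
position: [0.5091, 0.2014, 0.0582]
tool_rot: [0.006, 1.565, -0.044]
ft_force: [-2.3, -4.8, 5.3]
grip_width: 0.294
6.7833 [0.5091 0.2014 0.0582] rot [ 0.006  1.565 -0.044] F [-2.3 -4.8  5.3] w 0.294
x [ 0.005 -0.024 -1.   ] z [ 0.999 -0.032  0.006]
```

```bash
python3 -m handwheel '[{"xyz":[0,1.5,0],"angular":[0,0,0]},{"xyz":[0,1.5,0],"angular":[0,0,0]},{"xyz":[0,1.5,0],"angular":[0,0,0]},{"xyz":[0,1.5,0],"angular":[0,0,0]},{"xyz":[0,1.5,0],"angular":[0,0,0]}]'
python3 - <<'E'
from h import *
st(); shot('scene','s5.png',(165,210,325,360),4)
E
```

```text
time: 7.2
position: [0.5106, 0.2751, 0.058]
tool_rot: [0.006, 1.565, -0.056]
ft_force: [0.1, 0.2, -0.6]
grip_width: 0.297
7.2 [0.5106 0.2751 0.058 ] rot [ 0.006  1.565 -0.056] F [ 0.1  0.2 -0.6] w 0.297
x [ 0.005 -0.032 -0.999] z [ 0.999 -0.04   0.006]
```

View pics/s5.png

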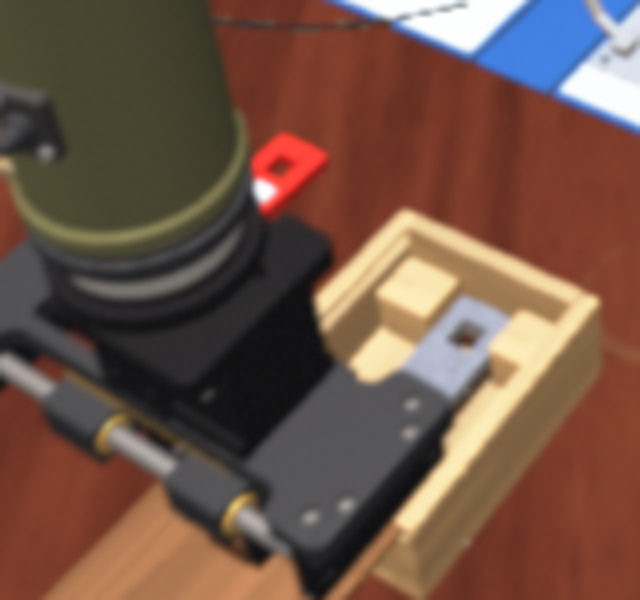

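```bash
python3 -m handwheel '[{"xyz":[0,1.6,0],"angular":[0,0,0]},{"xyz":[0,1.6,0],"angular":[0,0,0]},{"xyz":[0,1.6,0],"angular":[0,0,0]},{"xyz":[0,1.6,0],"angular":[0,0,0]},{"xyz":[0.3,0,0],"angular":[0,0,0]}]'
python3 - <<'E'
from h import *
st(); shot('scene','s6.png',(125,210,325,360),4)
E
```

```text
time: 7.67
position: [0.5125, 0.3508, 0.0574]
tool_rot: [0.009, 1.563, -0.044]
ft_force: [-0.6, 1.1, -1.1]
grip_width: 0.292
7.6667 [0.5125 0.3508 0.0574] rot [ 0.009  1.563 -0.044] F [-0.6  1.1 -1.1] w 0.292
x [ 0.007 -0.022 -1.   ] z [ 0.999 -0.034  0.007]
```

View pics/s6.png

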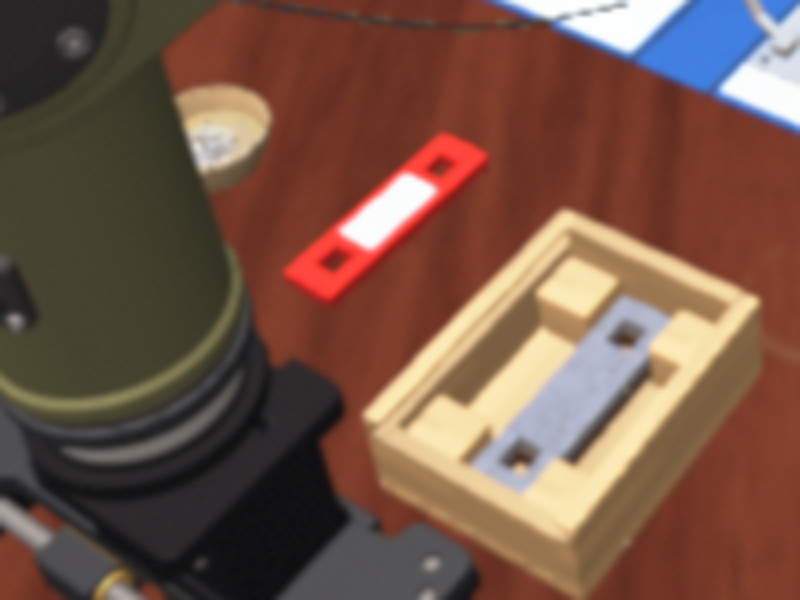

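```bash
python3 -m handwheel '[{"xyz":[1.5,-0.5,0],"angular":[0,0,0]},{"xyz":[1.5,-0.7,-0.5],"angular":[0,0,0]},{"xyz":[0,0,-1.2],"angular":[0,0,0]},{"xyz":[0,0,-1.2],"angular":[0,0,0]},{"xyz":[0,0,0],"angular":[0,0,0]}]'
python3 - <<'E'
from h import *
st(); shot('top','t6.png',(40,150,240,290),4)
E
```

```text
time: 8.13
position: [0.5474, 0.3305, 0.0243]
tool_rot: [0.01, 1.562, -0.053]
ft_force: [-0.5, -0.4, -1.4]
grip_width: 0.295
8.1333 [0.5474 0.3305 0.0243] rot [ 0.01   1.562 -0.053] F [-0.5 -0.4 -1.4] w 0.295
x [ 0.008 -0.028 -1.   ] z [ 0.999 -0.04   0.009]
```

View pics/t6.png

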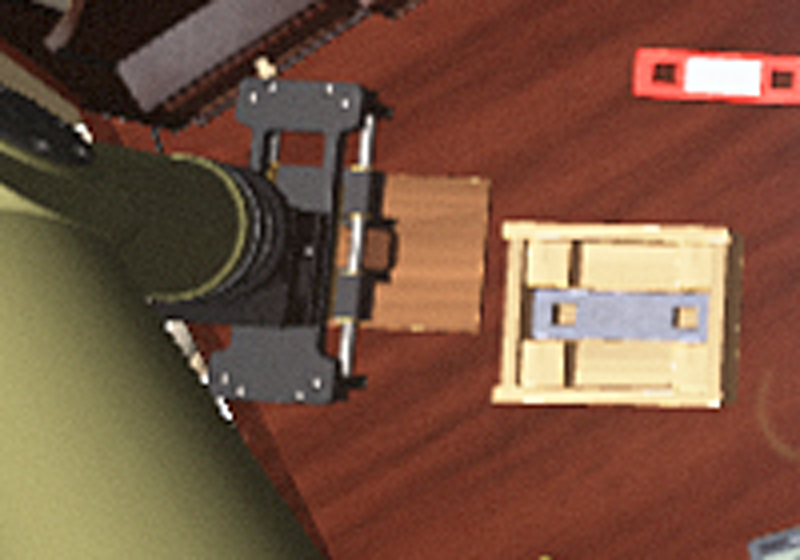

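```bash
python3 -m handwheel '[{"xyz":[-1.2,0.3,0],"angular":[0,0,0]},{"xyz":[0,0,-0.6],"angular":[0,0,0]},{"xyz":[0,0,-0.4],"angular":[0,0,0]},{"xyz":[0,0,0],"angular":[0,0,0]}]'; python3 -c "
from h import *
st()"
```

```text
time: 8.52
position: [0.5356, 0.3332, 0.0164]
tool_rot: [0.008, 1.56, -0.053]
ft_force: [-1.0, 0.2, 0.1]
grip_width: 0.294
8.5167 [0.5356 0.3332 0.0164] rot [ 0.008  1.56  -0.053] F [-1.   0.2  0.1] w 0.294
x [ 0.01  -0.029 -1.   ] z [ 0.999 -0.039  0.011]
```

Down to the desk, then release and lift.

```bash
python3 -m handwheel '[{"xyz":[0,0,-0.3],"angular":[0,0,0]},{"xyz":[0,0,0],"angular":[0,0,0]}]'; python3 -m handwheel '[{"xyz":[0,0,0],"angular":[0,0,0]},{"xyz":[0,0,0],"angular":[0,0,0]},{"xyz":[0,0,0],"angular":[0,0,0]},{"xyz":[0,0,2],"angular":[0,0,0]},{"xyz":[0,0,4],"angular":[0,0,0]}]' 5.2;python3 -m handwheel '[{"xyz":[0,-2,4],"angular":[0,0,0]},{"xyz":[0,-4.1,1],"angular":[0,0,-1]},{"xyz":[0,-4.1,0],"angular":[0,0,1]},{"xyz":[-0.8,-4.1,0],"angular":[0,0,1]}]'
python3 - <<'E'
from h import *
st(); shot('top','t7.png',(40,150,240,290),4)
shot('scene','s7.png',(125,210,325,360),4)
E
```

```text
time: 8.68
position: [0.5364, 0.3336, 0.0167]
tool_rot: [0.007, 1.558, -0.054]
ft_force: [0.5, 0.9, -0.9]
grip_width: 0.295
time: 9.1
position: [0.5322, 0.3295, 0.0685]
tool_rot: [0.001, 1.57, -0.059]
ft_force: [-0.0, -0.4, 0.5]
grip_width: 0.562
time: 9.43
position: [0.5247, 0.1984, 0.1268]
tool_rot: [-0.015, 1.561, -0.018]
ft_force: [0.7, -1.2, 0.4]
grip_width: 0.592
9.4333 [0.5247 0.1984 0.1268] rot [-0.015  1.561 -0.018] F [ 0.7 -1.2  0.4] w 0.592
x [ 0.01  -0.021 -1.   ] z [ 1.    -0.002  0.01 ]
```

View pics/t7.png

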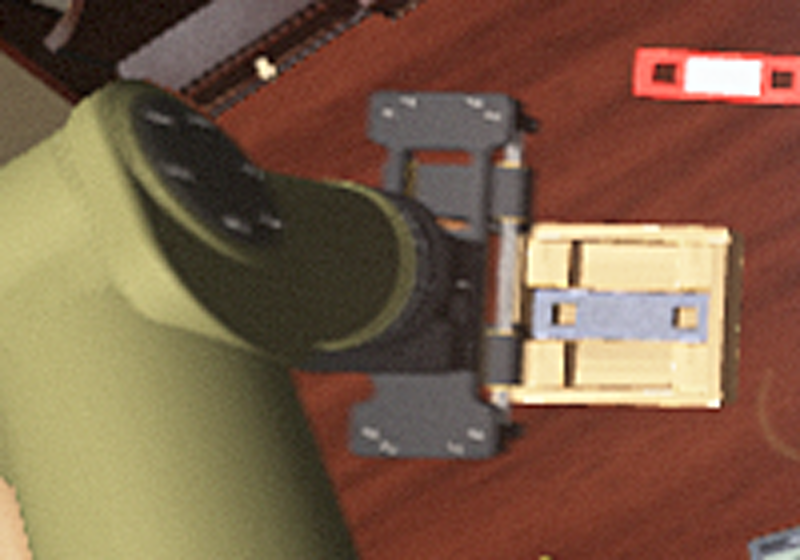

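View pics/s7.png

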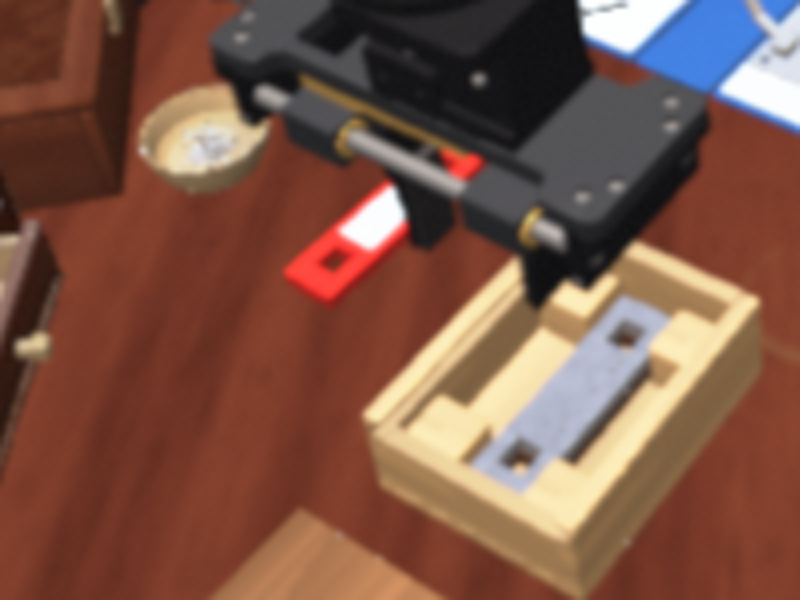

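```bash
cat >> h.py <<'E'
def tri(ut,us):
    A=[];
    for n,(u,v) in (('top',ut),('scene',us)):
        c=np.load('cal_%s.npz'%n);A.append(c['K']@np.linalg.inv(c['T'])[:3])
    X=cv2.triangulatePoints(A[0],A[1],np.array(ut,float).reshape(2,1),np.array(us,float).reshape(2,1));return (X[:3]/X[3]).ravel().round(4)
E
python3 - <<'E'
from h import *
t=lambda a,b:cc(a,b,40,150,4); s=lambda a,b:cc(a,b,125,210,4)
for a,b in (((564,315),(518,457)),((686,317),(627,335)),((492,402),(577,540)),((735,230),(565,212))):
    print(tri(t(*a),s(*b)))
E
```

```text
[0.5065 0.204  0.0226]
[0.5053 0.1227 0.0231]
[0.448  0.2378 0.0476]
[0.5635 0.0886 0.0456]
```

Run:
```python
from h import *
im=cv2.imread('raw_scene.png'); cropimg(im,'s7b.png',(225,265,320,350),8)
for k,n in ((1,.016),(2,.026),(3,.036)):
    for c in ('top','scene'):
        print(n,c,[proj(c,(.5055+x,.163+y,n)).round(1).tolist() for x in (.016,-.016) for y in(.06,-.06)])
```

```text
0.016 top [[174.4, 222.3], [219.5, 223.0], [173.8, 234.3], [219.0, 235.0]]
0.016 scene [[241.7, 330.3], [280.6, 285.7], [255.9, 338.1], [294.1, 292.1]]
0.026 top [[173.0, 222.2], [218.6, 222.9], [172.4, 234.3], [218.2, 235.0]]
0.026 scene [[241.0, 326.9], [280.2, 282.3], [255.3, 334.7], [293.8, 288.7]]
0.036 top [[171.7, 222.0], [217.7, 222.8], [171.1, 234.3], [217.3, 235.0]]
0.036 scene [[240.3, 323.4], [279.9, 278.8], [254.7, 331.3], [293.6, 285.3]]
```

View pics/s7b.png

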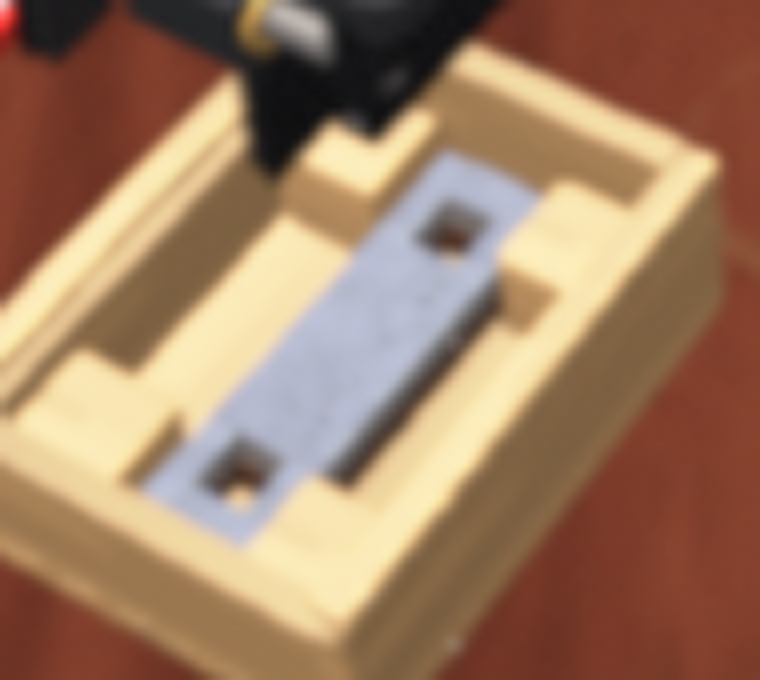

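```bash
python3 -m handwheel '[{"xyz":[-1.7,-2.0,-2],"angular":[0,0,0]},{"xyz":[0,0,-2],"angular":[0,0,0]},{"xyz":[0,0,-1],"angular":[0,0,0]},{"xyz":[0,0,0],"angular":[0,0,0]}]'
python3 - <<'E'
from h import *
st(); shot('scene','s8.png',(185,210,325,360),4)
E
```

```text
time: 9.87
position: [0.5077, 0.1647, 0.0736]
tool_rot: [-0.006, 1.562, -0.042]
ft_force: [-0.4, 0.1, -0.4]
grip_width: 0.6
9.8667 [0.5077 0.1647 0.0736] rot [-0.006  1.562 -0.042] F [-0.4  0.1 -0.4] w 0.6
x [ 0.009 -0.031 -0.999] z [ 1.    -0.023  0.009]
```

View pics/s8.png

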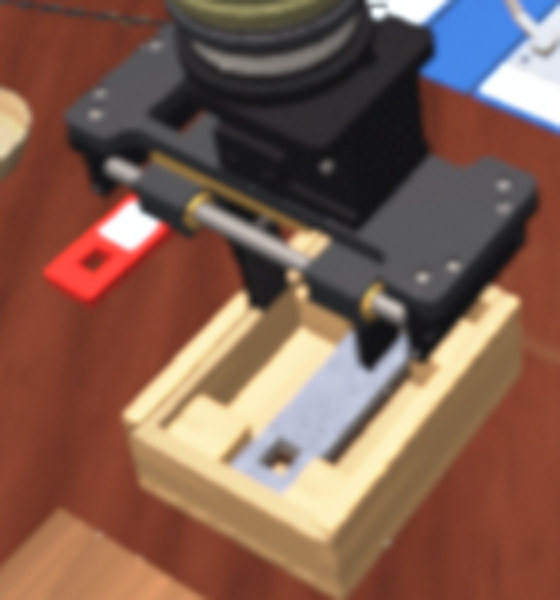

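```bash
python3 -m handwheel '[{"xyz":[-0.2,0,-2],"angular":[1.8,0.5,0.4]},{"xyz":[0,0,-1.7],"angular":[0,0,0]},{"xyz":[0,0,-0.7],"angular":[0,0,0]},{"xyz":[0,0,0],"angular":[0,0,0]}]'; python3 -c "
from h import *
st()"
```

```text
time: 10.25
position: [0.5097, 0.1715, 0.0329]
tool_rot: [0.013, 1.564, -0.002]
ft_force: [-0.8, -0.2, -0.3]
grip_width: 0.597
10.25 [0.5097 0.1715 0.0329] rot [ 0.013  1.564 -0.002] F [-0.8 -0.2 -0.3] w 0.597
x [ 0.007  0.007 -1.   ] z [ 1.    -0.009  0.007]
```

```bash
python3 -m handwheel '[{"xyz":[-0.3,-0.8,-0.8],"angular":[0,0,0]},{"xyz":[0,0,-0.5],"angular":[0,0,0]},{"xyz":[0,0,0],"angular":[0,0,0]}]'; python3 -c "
from h import *
st()"
```

```text
time: 10.5
position: [0.5081, 0.1656, 0.0211]
tool_rot: [0.012, 1.561, 0.002]
ft_force: [-0.3, 1.1, 0.7]
grip_width: 0.596
10.5 [0.5081 0.1656 0.0211] rot [0.012 1.561 0.002] F [-0.3  1.1  0.7] w 0.596
x [ 0.01   0.009 -1.   ] z [ 1.    -0.006  0.01 ]
```

```bash
python3 -m handwheel '[{"xyz":[-0.1,-0.1,-0.5],"angular":[0,0,0]},{"xyz":[0,0,0],"angular":[0,0,0]}]';python3 -m handwheel '[{"xyz":[0,0,0],"angular":[0,0,0]},{"xyz":[0,0,0],"angular":[0,0,0]},{"xyz":[0,0,0],"angular":[0,0,0]},{"xyz":[0,0,0],"angular":[0,0,0]},{"xyz":[0,0,0],"angular":[0,0,0]}]' 0 30
```

```text
time: 10.67
position: [0.5076, 0.1646, 0.0165]
tool_rot: [0.012, 1.56, 0.002]
ft_force: [-0.9, -0.3, 0.5]
grip_width: 0.599
time: 11.08
position: [0.5084, 0.165, 0.0175]
tool_rot: [0.012, 1.558, 0.002]
ft_force: [-0.3, -0.2, -0.4]
grip_width: 0.36
```

```bash
python3 -m handwheel '[{"xyz":[0,0,0],"angular":[0,0,0]},{"xyz":[0,0,2.5],"angular":[0,0,0]},{"xyz":[0,0,3],"angular":[0,0,0]},{"xyz":[0,0,3],"angular":[0,0,0]},{"xyz":[0,-1,1.5],"angular":[0,0,0]}]';python3 -m handwheel '[{"xyz":[0,-3.5,0],"angular":[0,0,0]},{"xyz":[0,-3.5,0],"angular":[0,0,0]},{"xyz":[0,-3.5,0],"angular":[0,0,0]},{"xyz":[0,-3.5,0],"angular":[0,0,0]},{"xyz":[0,-1,0],"angular":[0,0,0]}]'
python3 - <<'E'
from h import *
st(); shot('scene','s9.png',(185,110,385,260),4)
shot('top','t9.png',(145,150,345,290),4)
E
```

```text
time: 11.5
position: [0.5038, 0.1561, 0.1166]
tool_rot: [0.01, 1.568, 0.006]
ft_force: [1.3, 0.1, -0.3]
grip_width: 0.36
time: 11.92
position: [0.5062, 0.0052, 0.1236]
tool_rot: [0.002, 1.555, 0.015]
ft_force: [0.0, -0.5, -1.2]
grip_width: 0.364
11.9167 [0.5062 0.0052 0.1236] rot [0.002 1.555 0.015] F [ 0.  -0.5 -1.2] w 0.364
x [ 0.016  0.011 -1.   ] z [1.    0.008 0.016]
```

View pics/s9.png

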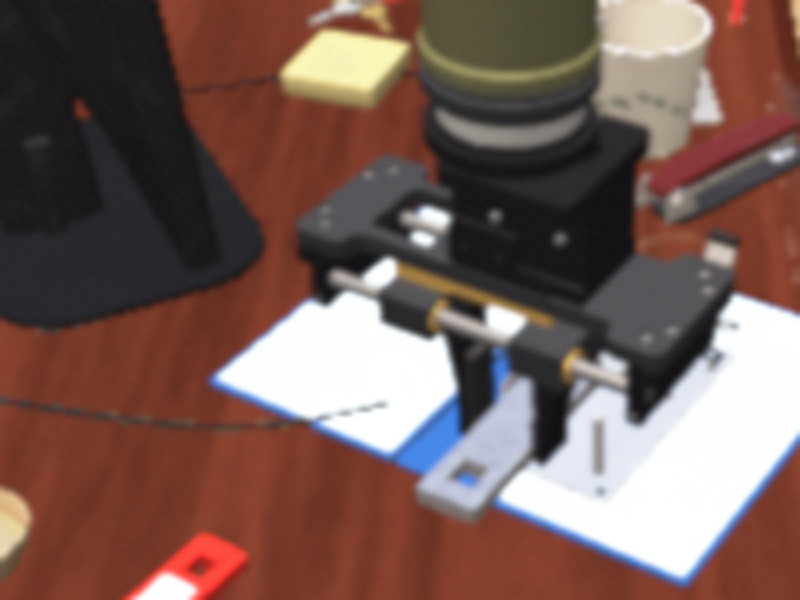

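View pics/t9.png

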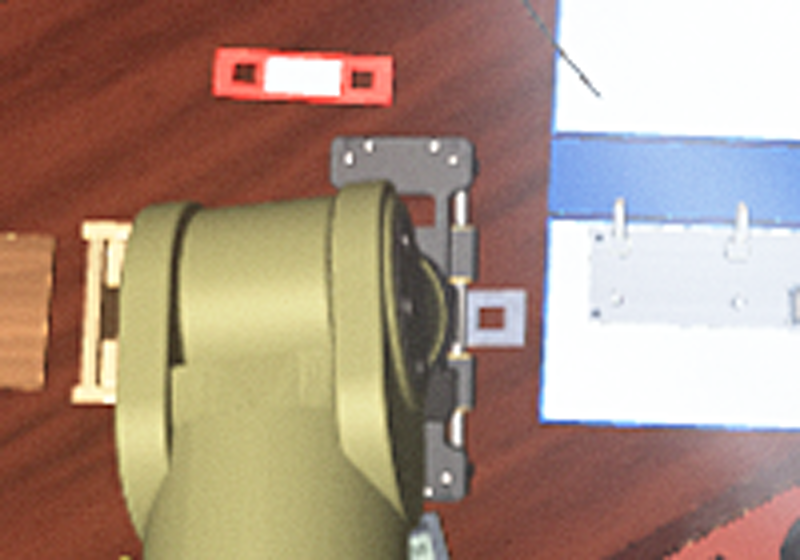

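Run:
```python
from h import *
print(get_state()['position'])
print(pw('scene',*cc(466,474,185,110,4),.132),pw('top',*cc(491,318,145,150,4),.132))
print([pw('top',*cc(a,b,145,150,4),.132).tolist() for a,b in ((526,292),(526,347))])
print([pw('scene',*cc(a,b,185,110,4),.132).tolist() for a,b in ((418,488),(475,512))])
```

```text
[0.50631325 0.0082178  0.12356978]
[0.5044 0.0467 0.132 ] [ 0.5055 -0.0369  0.132 ]
[[0.5212, -0.0572, 0.132], [0.4888, -0.058, 0.132]]
[[0.5183, 0.0661, 0.132], [0.4866, 0.0664, 0.132]]
```

```bash
python3 -m handwheel '[{"xyz":[0.5,-3.6,0],"angular":[-0.6,0.9,-1]},{"xyz":[0.5,-3.6,0],"angular":[0,0,0]},{"xyz":[0.4,-3.6,0],"angular":[0,0,0]},{"xyz":[0,-2.8,-0.5],"angular":[0,0,0]},{"xyz":[0,0,-0.5],"angular":[0,0,0]}]'; python3 -c "
from h import *
st()"
```

```text
time: 12.43
position: [0.5225, -0.1231, 0.1153]
tool_rot: [-0.0, 1.566, 0.008]
ft_force: [-0.5, -0.9, -1.0]
grip_width: 0.36
12.4333 [ 0.5225 -0.1231  0.1153] rot [-0.     1.566  0.008] F [-0.5 -0.9 -1. ] w 0.36
x [ 0.005  0.005 -1.   ] z [1.    0.005 0.005]
```

```bash
python3 -m handwheel '[{"xyz":[-0.2,-2.2,-1],"angular":[-0.3,0.3,-0.8]},{"xyz":[0,0,-1.5],"angular":[0,0,0]},{"xyz":[0,0,-0.3],"angular":[0,0,0]},{"xyz":[0,0,0],"angular":[0,0,0]}]'
python3 - <<'E'
from h import *
st(); shot('scene','s10.png',(290,120,410,250),5)
st();shot('top','t10.png',(265,170,385,265),6)
E
```

```text
time: 12.77
position: [0.5218, -0.1412, 0.0851]
tool_rot: [0.007, 1.572, -0.002]
ft_force: [0.1, 0.3, -0.4]
grip_width: 0.36
12.7667 [ 0.5218 -0.1412  0.0851] rot [ 0.007  1.572 -0.002] F [ 0.1  0.3 -0.4] w 0.36
x [-0.001  0.003 -1.   ] z [ 1.    -0.006 -0.001]
12.8167 [ 0.5217 -0.1403  0.0853] rot [ 7.000e-03  1.572e+00 -1.000e-03] F [-0.1  0.  -0.5] w 0.364
x [-0.001  0.004 -1.   ] z [ 1.    -0.005 -0.001]
```

View pics/s10.png

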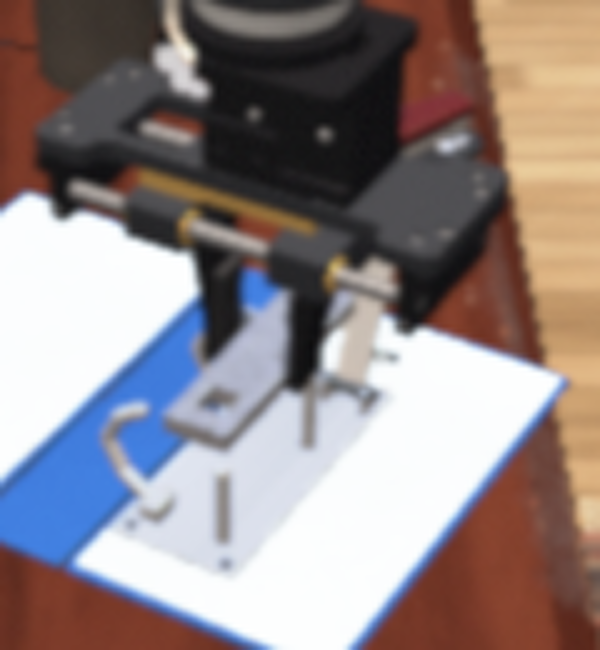

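View pics/t10.png

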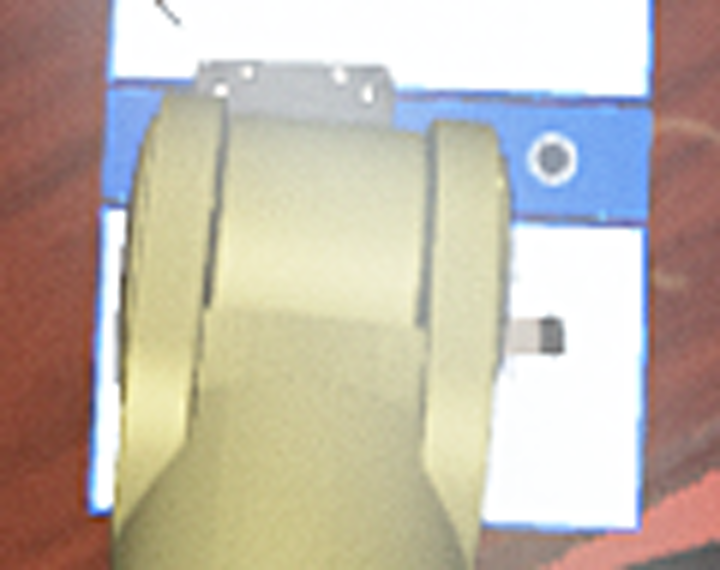

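Run:
```python
from h import *
c=lambda a,b:cc(a,b,290,120,5)
print('hole',pw('scene',*c(218,400),.0935),'post tip',pw('scene',*c(222,475),.052),'base',pw('scene',*c(222,543),.008))
print('corners',[pw('scene',*c(*a),.0935) for a in ((165,420),(222,445))],'TCP exp .5218-.1412')
print(proj('scene',(.5195,-.1075,.0)))
```

```text
hole [ 0.5202 -0.1015  0.0935] post tip [ 0.5179 -0.1015  0.052 ] base [ 0.5197 -0.105   0.008 ]
corners [array([ 0.5329, -0.078 ,  0.0935]), array([ 0.5033, -0.0756,  0.0935])] TCP exp .5218-.1412
[334.57087241 230.19673726]
```

```bash
python3 -m handwheel '[{"xyz":[-0.15,-0.4,-1],"angular":[0,0,0]},{"xyz":[0,0,-1],"angular":[0,0,0]},{"xyz":[0,0,-0.3],"angular":[0,0,0]},{"xyz":[0,0,0],"angular":[0,0,0]}]'
python3 - <<'E'
from h import *
st(); shot('scene','s11.png',(290,140,410,250),6)
E
```

```text
time: 13.2
position: [0.5223, -0.1423, 0.0629]
tool_rot: [0.002, 1.567, 0.002]
ft_force: [-0.3, 0.2, -1.0]
grip_width: 0.362
13.2 [ 0.5223 -0.1423  0.0629] rot [0.002 1.567 0.002] F [-0.3  0.2 -1. ] w 0.362
x [ 0.004  0.002 -1.   ] z [ 1.    -0.     0.004]
```

View pics/s11.png

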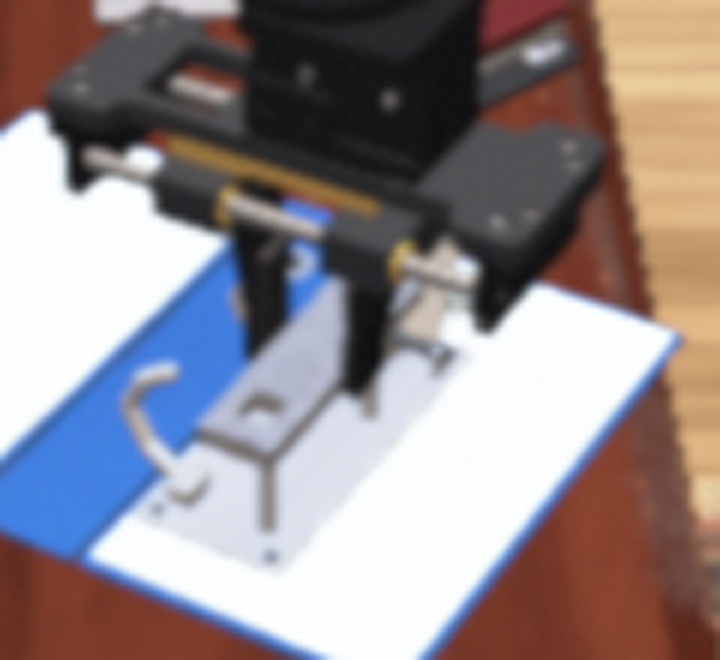

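```bash
python3 - <<'E'
from h import *
print('hole',pw('scene',*cc(262,404,290,140,6),.0714),'post base',pw('scene',*cc(268,528,290,140,6),.008))
E
python3 -m handwheel '[{"xyz":[-0.3,-0.4,0],"angular":[0,0,-0.4]},{"xyz":[0,0,0],"angular":[0,0,0]},{"xyz":[0,0,0],"angular":[0,0,0]}]'; python3 -c "
from h import *
st()"
```

```text
hole [ 0.5211 -0.1034  0.0714] post base [ 0.5202 -0.1072  0.008 ]
time: 13.5
position: [0.5193, -0.1463, 0.0634]
tool_rot: [0.008, 1.567, -0.004]
ft_force: [0.6, -0.5, -1.0]
grip_width: 0.364
13.5 [ 0.5193 -0.1463  0.0634] rot [ 0.008  1.567 -0.004] F [ 0.6 -0.5 -1. ] w 0.364
x [ 0.004  0.002 -1.   ] z [ 1.    -0.007  0.004]
```

```bash
python3 -m handwheel '[{"xyz":[0,0,-0.8],"angular":[0,0,0]},{"xyz":[0,0,-0.8],"angular":[0,0,0]},{"xyz":[0,0,0],"angular":[0,0,0]}]'
python3 - <<'E'
from h import *
st(); shot('scene','s12.png',(290,140,410,250),6)
E
```

```text
time: 13.75
position: [0.5199, -0.1472, 0.0469]
tool_rot: [0.008, 1.565, -0.006]
ft_force: [-0.4, 0.6, -1.4]
grip_width: 0.365
13.75 [ 0.5199 -0.1472  0.0469] rot [ 0.008  1.565 -0.006] F [-0.4  0.6 -1.4] w 0.365
x [ 0.006  0.001 -1.   ] z [ 1.    -0.008  0.006]
```

View pics/s12.png

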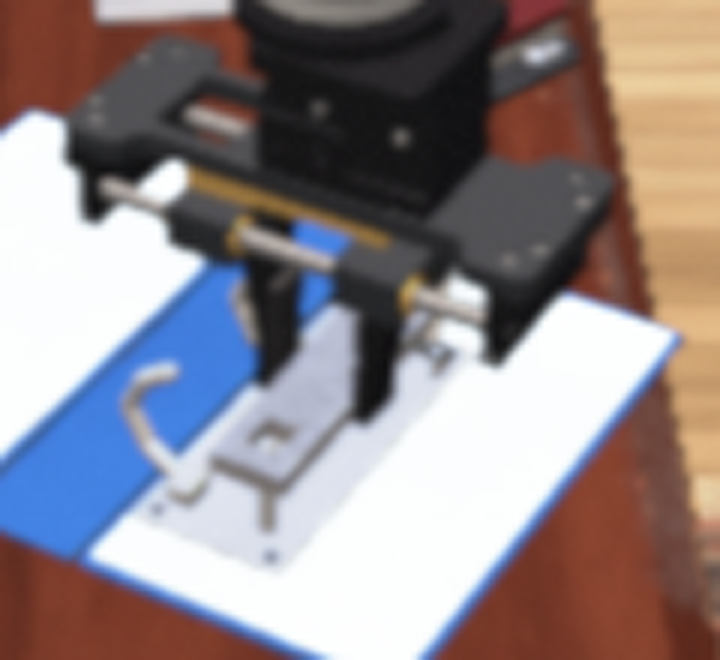

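```bash
python3 -m handwheel '[{"xyz":[0,0,-1.0],"angular":[0,0,0]},{"xyz":[0,0,-1.0],"angular":[0,0,0]},{"xyz":[0,0,-0.7],"angular":[0,0,0]},{"xyz":[0,0,0],"angular":[0,0,0]}]'; python3 -m handwheel '[{"xyz":[0,0,-0.3],"angular":[0,0,0]},{"xyz":[0,0,0],"angular":[0,0,0]}]'
```

```text
time: 14.13
position: [0.5201, -0.1469, 0.0174]
tool_rot: [0.007, 1.564, -0.005]
ft_force: [-0.2, -0.1, -0.7]
grip_width: 0.363
time: 14.3
position: [0.5195, -0.1465, 0.013]
tool_rot: [0.008, 1.566, -0.004]
ft_force: [-1.0, 0.7, -0.4]
grip_width: 0.367
```

Release (opening to 5 cm; the arch feet at +x need clearance) and lift.

```bash
python3 -m handwheel '[{"xyz":[0,0,0],"angular":[0,0,0]},{"xyz":[0,0,0],"angular":[0,0,0]},{"xyz":[0,0,0],"angular":[0,0,0]}]' 4.8; python3 -m handwheel '[{"xyz":[0,0,2],"angular":[0,0,0]},{"xyz":[0,0,3],"angular":[0,0,0]},{"xyz":[0,0,3],"angular":[0,0,0]},{"xyz":[0,2,3],"angular":[0,0,0]},{"xyz":[0,4,0],"angular":[0,0,0]}]';python3 -m handwheel '[{"xyz":[-0.2,4.1,0],"angular":[0,0,0]},{"xyz":[-0.2,4.1,0],"angular":[0,0,0]},{"xyz":[-0.2,4.1,0],"angular":[0,0,0]},{"xyz":[-0.2,4.1,0],"angular":[0,0,0]},{"xyz":[0,4.1,0],"angular":[0,0,0]}]'
python3 - <<'E'
from h import *
st(); shot('scene','s13.png',(160,140,380,340),3.6)
shot('top','t13.png',(145,150,345,290),4)
E
```

```text
time: 14.55
position: [0.52, -0.1465, 0.0134]
tool_rot: [0.008, 1.565, -0.004]
ft_force: [-0.6, 0.2, -0.2]
grip_width: 0.501
time: 14.97
position: [0.5182, -0.0938, 0.1271]
tool_rot: [0.017, 1.567, -0.016]
ft_force: [3.0, -0.5, 0.7]
grip_width: 0.552
time: 15.38
position: [0.5129, 0.1138, 0.1341]
tool_rot: [0.021, 1.552, -0.029]
ft_force: [0.5, 0.3, -1.4]
grip_width: 0.555
15.3833 [0.5129 0.1138 0.1341] rot [ 0.021  1.552 -0.029] F [ 0.5  0.3 -1.4] w 0.555
x [ 0.018 -0.005 -1.   ] z [ 0.999 -0.032  0.018]
```

View pics/s13.png

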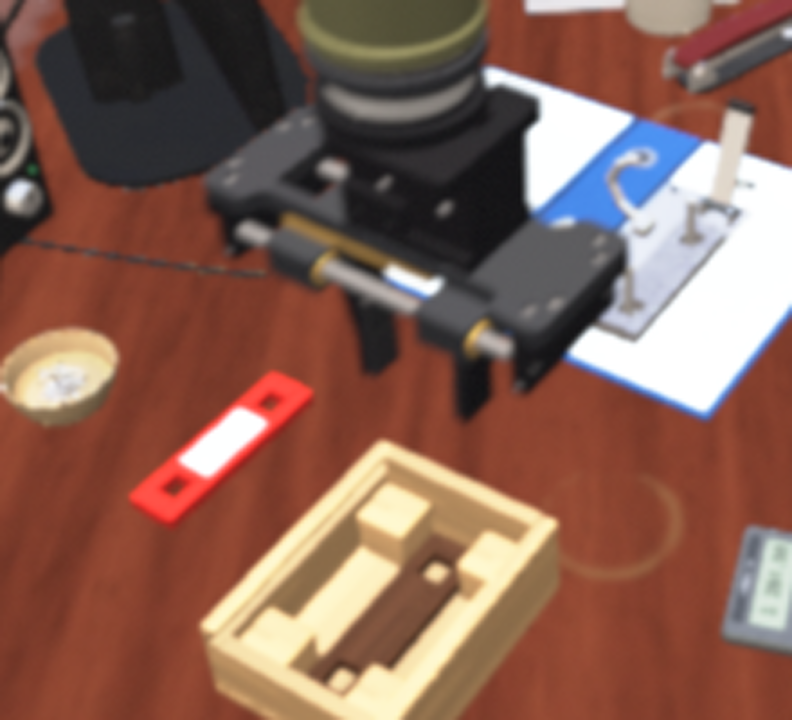

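View pics/t13.png

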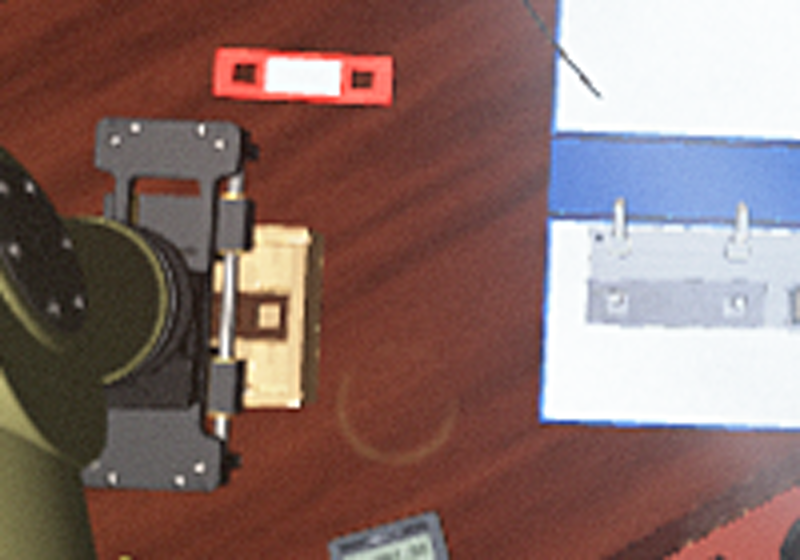

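The grey strip sits flat over both posts (top crop 617,300 and 737,302). Only the brown strip is left in the box, with its holes at scene crop (343,677) and (436,572).

```bash
python3 - <<'E'
from h import *
print([pw('scene',*cc(a,b,160,140,3.6),.014) for a,b in ((343,675),(436,571))],pw('top',*cc(268,317,145,150,4),.014))
E
python3 -m handwheel '[{"xyz":[-0.3,2.4,-2],"angular":[0.3,1,0.8]},{"xyz":[-0.2,2.0,-2.5],"angular":[0,0,0]},{"xyz":[0,0,-2.5],"angular":[0,0,0]},{"xyz":[0,0,-0.5],"angular":[0,0,0]},{"xyz":[0,0,0],"angular":[0,0,0]}]' 5.2; python3 -c "
from h import *
st()"
```

```text
[array([0.5063, 0.2047, 0.014 ]), array([0.5042, 0.1272, 0.014 ])] [0.5056 0.1238 0.014 ]
time: 15.9
position: [0.5099, 0.1689, 0.0614]
tool_rot: [0.005, 1.561, 0.004]
ft_force: [0.0, 0.4, 0.7]
grip_width: 0.599
15.9 [0.5099 0.1689 0.0614] rot [0.005 1.561 0.004] F [0.  0.4 0.7] w 0.599
x [ 0.01   0.005 -1.   ] z [ 1.   -0.    0.01]
```

```bash
python3 -m handwheel '[{"xyz":[-0.4,-0.4,-1.5],"angular":[0,0.5,0]},{"xyz":[0,0,-1.5],"angular":[0,0,0]},{"xyz":[0,0,-0.8],"angular":[0,0,0]},{"xyz":[0,0,0],"angular":[0,0,0]}]'; python3 -c "
from h import *
st()"
```

```text
time: 16.23
position: [0.5084, 0.1607, 0.024]
tool_rot: [0.007, 1.566, -0.002]
ft_force: [0.7, -0.9, -0.6]
grip_width: 0.6
16.2333 [0.5084 0.1607 0.024 ] rot [ 0.007  1.566 -0.002] F [ 0.7 -0.9 -0.6] w 0.6
x [ 0.005  0.004 -1.   ] z [ 1.    -0.006  0.005]
```

```bash
python3 -m handwheel '[{"xyz":[-0.2,0.4,-0.8],"angular":[0,0,0]},{"xyz":[0,0,-0.6],"angular":[0,0,0]},{"xyz":[0,0,0],"angular":[0,0,0]}]'; python3 -c "
from h import *
st()"
```

```text
time: 16.48
position: [0.508, 0.1632, 0.0102]
tool_rot: [0.01, 1.563, -0.005]
ft_force: [-0.2, 0.0, -0.7]
grip_width: 0.598
16.4833 [0.508  0.1632 0.0102] rot [ 0.01   1.563 -0.005] F [-0.2  0.  -0.7] w 0.598
x [ 0.008  0.003 -1.   ] z [ 1.    -0.009  0.008]
```

```bash
python3 -m handwheel '[{"xyz":[0,0.1,-0.15],"angular":[0,0,0]},{"xyz":[0,0,0],"angular":[0,0,0]},{"xyz":[0,0,0],"angular":[0,0,0]},{"xyz":[0,0,0],"angular":[0,0,0]},{"xyz":[0,0,0],"angular":[0,0,0]}]' 0 30;python3 -m handwheel '[{"xyz":[0,0,0],"angular":[0,0,0]},{"xyz":[0,0,0],"angular":[0,0,0]},{"xyz":[0,0,2.5],"angular":[0,0,0]},{"xyz":[0,0,3],"angular":[0,0,0]},{"xyz":[0,0,3],"angular":[0,0,0]}]'
```

```text
time: 16.9
position: [0.5088, 0.1649, 0.0097]
tool_rot: [0.009, 1.561, -0.004]
ft_force: [-0.2, 0.7, -0.0]
grip_width: 0.365
time: 17.32
position: [0.5028, 0.1631, 0.0907]
tool_rot: [0.007, 1.576, -0.005]
ft_force: [1.5, -0.7, -0.7]
grip_width: 0.366
```

```bash
python3 -m handwheel '[{"xyz":[0.1,-3.6,1],"angular":[0,0,0]},{"xyz":[0.2,-3.7,0],"angular":[0,0,0]},{"xyz":[0.2,-3.7,0],"angular":[0,0,0]},{"xyz":[0.2,-3.7,0],"angular":[0,0,0]},{"xyz":[0.2,-3.7,0],"angular":[0,0,0]}]';python3 -m handwheel '[{"xyz":[0.1,-3.7,0],"angular":[0,0,0]},{"xyz":[0.1,-3.5,0],"angular":[0,0,0]},{"xyz":[0.1,-2.5,-0.5],"angular":[0,0,0]},{"xyz":[0,0,-0.5],"angular":[0,0,0]},{"xyz":[0,0,0],"angular":[0,0,0]}]'; python3 -c "
from h import *
st()"
```

```text
time: 17.73
position: [0.5155, -0.0129, 0.1113]
tool_rot: [-0.005, 1.558, 0.017]
ft_force: [1.4, -0.4, -0.5]
grip_width: 0.358
time: 18.15
position: [0.5174, -0.1268, 0.1022]
tool_rot: [0.001, 1.555, 0.001]
ft_force: [0.3, 1.2, -1.1]
grip_width: 0.363
18.15 [ 0.5174 -0.1268  0.1022] rot [1.000e-03 1.555e+00 1.000e-03] F [ 0.3  1.2 -1.1] w 0.363
x [ 0.016  0.001 -1.   ] z [ 1.    -0.     0.016]
```

```bash
python3 -m handwheel '[{"xyz":[0.2,-2.0,-1.2],"angular":[0,0.9,-0.5]},{"xyz":[0,0,-1.2],"angular":[0,0,0]},{"xyz":[0,0,0],"angular":[0,0,0]},{"xyz":[0,0,0],"angular":[0,0,0]}]'
python3 - <<'E'
from h import *
st(); shot('scene','s14.png',(290,140,410,250),6)
E
```

```text
time: 18.48
position: [0.5199, -0.1447, 0.0779]
tool_rot: [0.007, 1.571, -0.004]
ft_force: [0.1, -0.1, -0.3]
grip_width: 0.361
18.4833 [ 0.5199 -0.1447  0.0779] rot [ 0.007  1.571 -0.004] F [ 0.1 -0.1 -0.3] w 0.361
x [ 0.     0.002 -1.   ] z [ 1.    -0.007  0.   ]
```

View pics/s14.png

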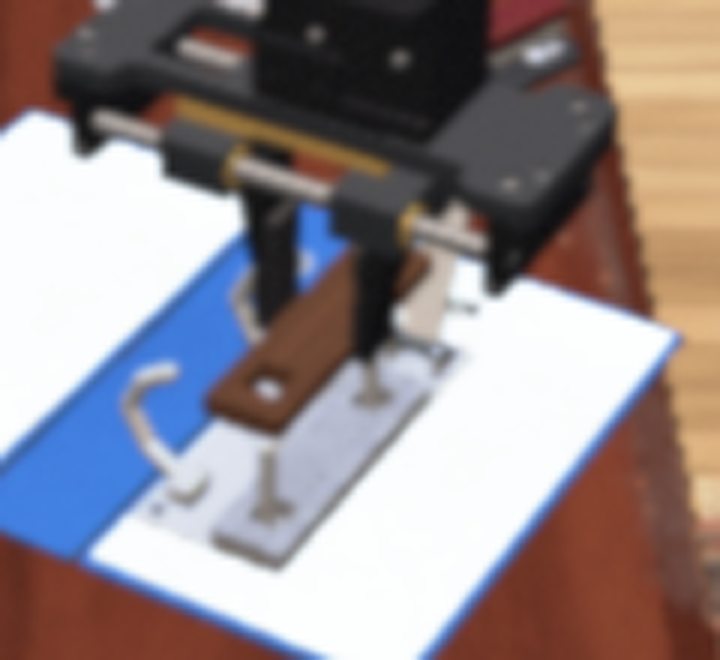

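```bash
python3 - <<'E'
from h import *
print('now',pw('scene',*cc(267,387,290,140,6),.083),'tip',pw('scene',*cc(268,444,290,140,6),.051),'ok earlier',pw('scene',*cc(270,434,290,140,6),.054))
E
python3 -m handwheel '[{"xyz":[0,-0.25,-0.8],"angular":[0,0,0]},{"xyz":[0,0,-0.5],"angular":[0,0,0]},{"xyz":[0,0,0],"angular":[0,0,0]},{"xyz":[0,0,0],"angular":[0,0,0]}]'; python3 -c "
from h import *
st()"
```

```text
now [ 0.5173 -0.1004  0.083 ] tip [ 0.5198 -0.1059  0.051 ] ok earlier [ 0.5203 -0.1082  0.054 ]
time: 18.87
position: [0.5207, -0.1433, 0.0652]
tool_rot: [0.002, 1.569, 0.001]
ft_force: [0.4, -0.3, 0.1]
grip_width: 0.36
18.8667 [ 0.5207 -0.1433  0.0652] rot [2.000e-03 1.569e+00 1.000e-03] F [ 0.4 -0.3  0.1] w 0.36
x [ 0.002  0.002 -1.   ] z [ 1.    -0.001  0.002]
```

Run:
```python
from h import *
st(); shot('scene','s15.png',(315,165,375,235),10)
```

```text
18.8667 [ 0.5207 -0.1433  0.0652] rot [2.000e-03 1.569e+00 1.000e-03] F [ 0.4 -0.3  0.1] w 0.36
x [ 0.002  0.002 -1.   ] z [ 1.    -0.001  0.002]
```

View pics/s15.png

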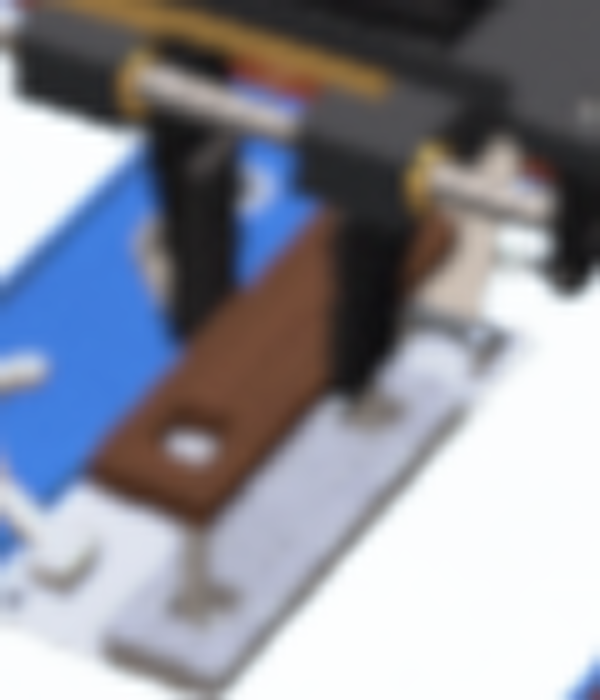

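Run:
```python
from h import *
c=lambda a,b:cc(a,b,315,165,10)
print('brown',[pw('scene',*c(*a),.0715) for a in ((93,462),(203,503),(194,435))])
print('grey',[pw('scene',*c(*a),.018) for a in ((105,637),(215,680))])
```

```text
brown [array([ 0.5321, -0.0815,  0.0715]), array([ 0.5045, -0.0815,  0.0715]), array([ 0.5177, -0.1007,  0.0715])]
grey [array([ 0.5315, -0.0849,  0.018 ]), array([ 0.5029, -0.085 ,  0.018 ])]
```

```bash
python3 -m handwheel '[{"xyz":[-0.1,-0.45,0],"angular":[0,0,-0.4]},{"xyz":[0,0,0],"angular":[0,0,0]},{"xyz":[0,0,0],"angular":[0,0,0]}]'; python3 -m handwheel '[{"xyz":[0,0,-0.8],"angular":[0,0,0]},{"xyz":[0,0,-0.8],"angular":[0,0,0]},{"xyz":[0,0,0],"angular":[0,0,0]}]'
python3 - <<'E'
from h import *
st(); shot('scene','s16.png',(315,165,375,235),10)
E
```

```text
time: 19.17
position: [0.52, -0.148, 0.0658]
tool_rot: [0.008, 1.568, -0.005]
ft_force: [-0.7, 0.4, -0.8]
grip_width: 0.361
time: 19.42
position: [0.5204, -0.1488, 0.0491]
tool_rot: [0.008, 1.567, -0.007]
ft_force: [-0.9, 0.6, -1.3]
grip_width: 0.361
19.4167 [ 0.5204 -0.1488  0.0491] rot [ 0.008  1.567 -0.007] F [-0.9  0.6 -1.3] w 0.361
x [ 0.004  0.001 -1.   ] z [ 1.    -0.009  0.004]
```

View pics/s16.png

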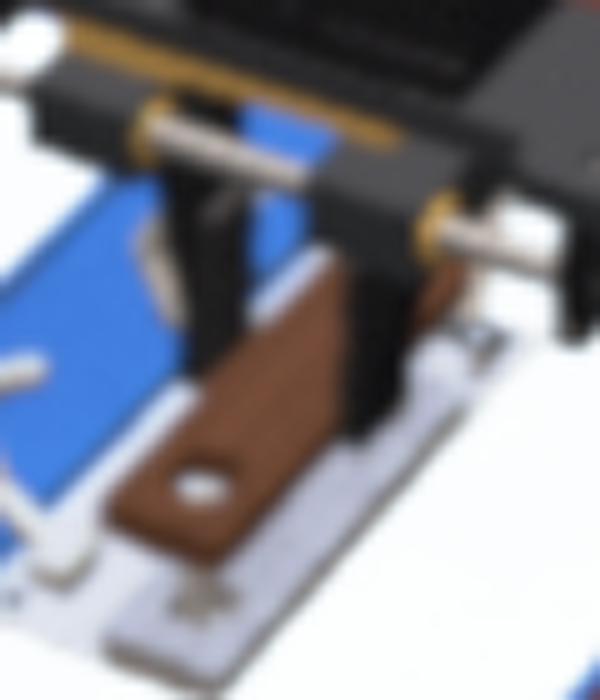

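Post tip is inside the hole and there's no reaction force, so I continue down.

```bash
python3 -m handwheel '[{"xyz":[0,0,-0.8],"angular":[0,0,0]},{"xyz":[0,0,-0.8],"angular":[0,0,0]},{"xyz":[0,0,-0.3],"angular":[0,0,0]},{"xyz":[0,0,0],"angular":[0,0,0]}]'; python3 -c "
from h import *
st()"
```

```text
time: 19.8
position: [0.5204, -0.1485, 0.0281]
tool_rot: [0.008, 1.567, -0.006]
ft_force: [-0.2, 0.3, -0.3]
grip_width: 0.362
19.8 [ 0.5204 -0.1485  0.0281] rot [ 0.008  1.567 -0.006] F [-0.2  0.3 -0.3] w 0.362
x [ 0.004  0.001 -1.   ] z [ 1.    -0.009  0.004]
```

```bash
python3 -m handwheel '[{"xyz":[0,0,-0.45],"angular":[0,0,0]},{"xyz":[0,0,0],"angular":[0,0,0]}]'; python3 -m handwheel '[{"xyz":[0,0,0],"angular":[0,0,0]},{"xyz":[0,0,0],"angular":[0,0,0]},{"xyz":[0,0,0],"angular":[0,0,0]},{"xyz":[0,0,0],"angular":[0,0,0]}]' 4.8; python3 -m handwheel '[{"xyz":[0,0,2],"angular":[0,0,0]},{"xyz":[0,0,3],"angular":[0,0,0]},{"xyz":[0,0,3],"angular":[0,0,0]},{"xyz":[1,2,2],"angular":[0,0,0]},{"xyz":[2,4,0],"angular":[0,0,0]}]';python3 -m handwheel '[{"xyz":[2,3.8,0],"angular":[0,0,0]},{"xyz":[2,3.8,0],"angular":[0,0,0]},{"xyz":[2,2.8,0],"angular":[0,0,0]},{"xyz":[2,2,0],"angular":[0,0,0]},{"xyz":[0,0,0],"angular":[0,0,0]}]'
python3 - <<'E'
from h import *
st(); shot('scene','s17.png',(160,140,380,340),3.6)
shot('top','t17.png',(85,130,395,290),2.5)
E
```

```text
time: 19.97
position: [0.5201, -0.1482, 0.0226]
tool_rot: [0.008, 1.568, -0.005]
ft_force: [-0.6, 0.6, -0.1]
grip_width: 0.363
time: 20.3
position: [0.5208, -0.1483, 0.0232]
tool_rot: [0.008, 1.567, -0.006]
ft_force: [-0.5, 0.7, -0.9]
grip_width: 0.525
time: 20.72
position: [0.5462, -0.0973, 0.126]
tool_rot: [0.017, 1.573, -0.021]
ft_force: [1.8, -0.9, -0.6]
grip_width: 0.552
time: 21.13
position: [0.6326, 0.0386, 0.1323]
tool_rot: [0.017, 1.56, -0.017]
ft_force: [-1.3, -0.3, 0.3]
grip_width: 0.554
21.1333 [0.6326 0.0386 0.1323] rot [ 0.017  1.56  -0.017] F [-1.3 -0.3  0.3] w 0.554
x [ 0.011 -0.    -1.   ] z [ 1.    -0.022  0.011]
```

View pics/s17.png

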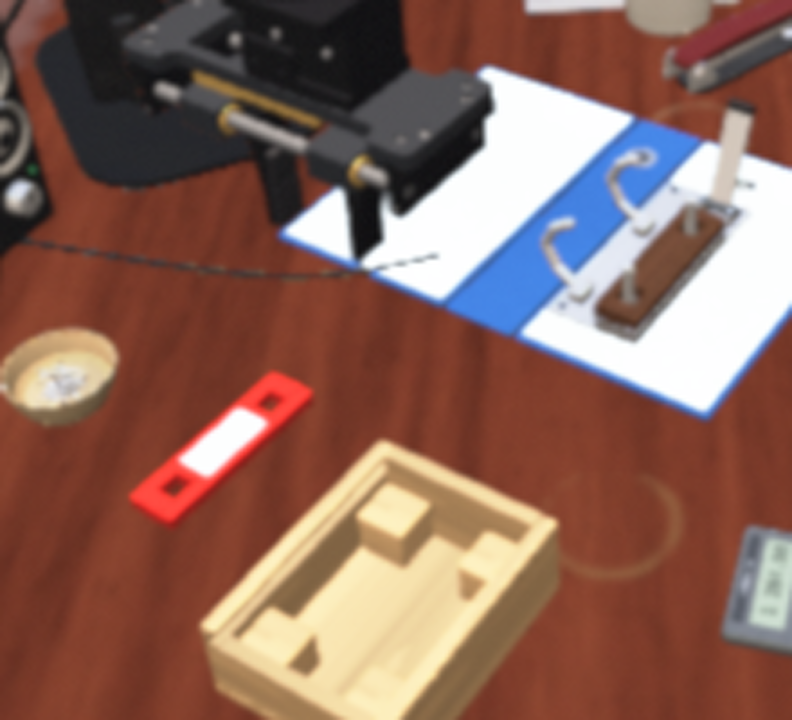

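View pics/t17.png

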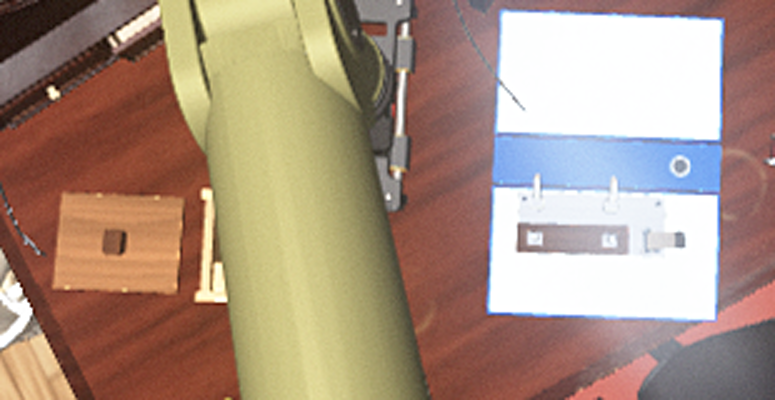

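```bash
python3 - <<'E'
from h import *
print(pw('top',216,125,.04),pw('top',216,138,.04),pw('scene',*cc(60,335,160,140,3.6),.05))
E
python3 -m handwheel '[{"xyz":[1.5,3.0,-1],"angular":[0,0.6,-0.8]},{"xyz":[1.5,3.0,-2],"angular":[0,0,0]},{"xyz":[0,0,-2],"angular":[0,0,0]},{"xyz":[0,0,0],"angular":[0,0,0]},{"xyz":[0,0,0],"angular":[0,0,0]}]' 5
python3 - <<'E'
from h import *
st(); shot('scene','s18.png',(170,170,310,290),5)
E
```

```text
[0.7824 0.1168 0.04  ] [0.7469 0.1154 0.04  ] [0.7802 0.1186 0.05  ]
time: 21.65
position: [0.6603, 0.0821, 0.081]
tool_rot: [0.032, 1.574, -0.054]
ft_force: [0.6, -0.0, 0.9]
grip_width: 0.577
21.65 [0.6603 0.0821 0.081 ] rot [ 0.032  1.574 -0.054] F [ 0.6 -0.   0.9] w 0.577
x [-0.004 -0.014 -1.   ] z [ 0.998 -0.055 -0.003]
```

View pics/s18.png

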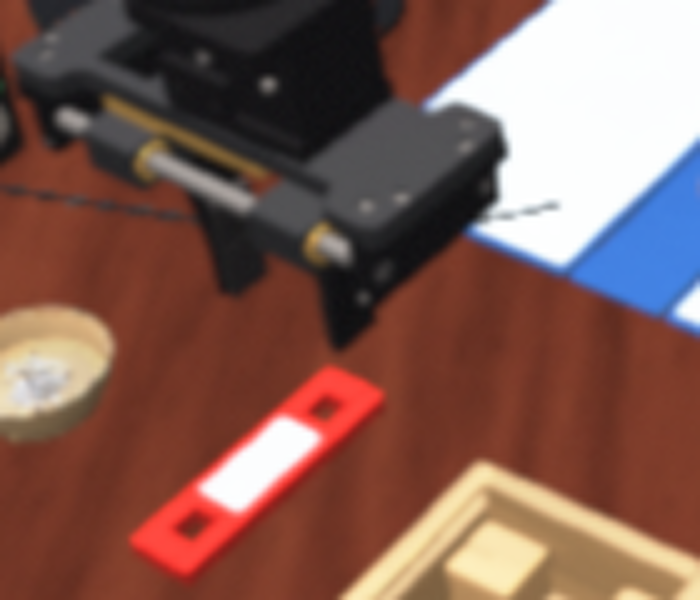

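Run:
```python
from h import *
print(tri((216,125),cc(60,362,160,140,3.6)))
S=lambda px,py:('scene',)+cc(px,py,170,170,5)
z=.01
o=[S(335,366)+((.016,-.06,z),),S(384,395)+((-.016,-.06,z),),S(132,543)+((.016,.06,z),),S(188,578)+((-.016,.06,z),)]
print(fit(o,[.67,.1,0]))
```

```text
[0.7861 0.12   0.0264]
(array([ 0.6665,  0.1104, -0.0347]), array([[-0.8,  0.6],
       [ 0.5,  0.3],
       [-0.1, -0.1],
       [ 0.2, -0.6]]))
```

```bash
python3 -m handwheel '[{"xyz":[0.8,2.5,-1],"angular":[0.8,0,1.1]},{"xyz":[0,0,-2],"angular":[0,0,0]},{"xyz":[0,0,-1],"angular":[0,0,0]},{"xyz":[0,0,0],"angular":[0,0,0]}]'
python3 - <<'E'
from h import *
st(); shot('scene','s19.png',(170,190,290,290),6)
E
```

```text
time: 22.03
position: [0.6707, 0.0969, 0.0456]
tool_rot: [0.032, 1.568, -0.042]
ft_force: [-1.4, -0.1, -1.0]
grip_width: 0.572
22.0333 [0.6707 0.0969 0.0456] rot [ 0.032  1.568 -0.042] F [-1.4 -0.1 -1. ] w 0.572
x [ 0.003 -0.006 -1.   ] z [ 0.999 -0.047  0.003]
```

View pics/s19.png

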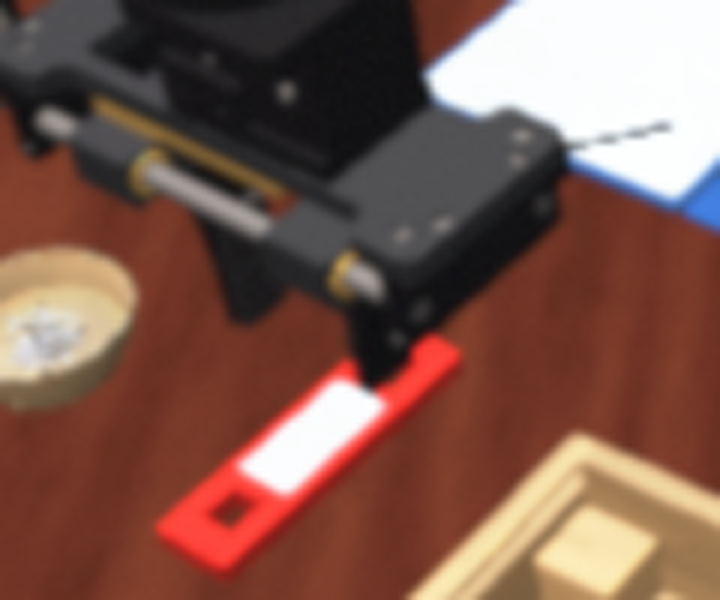

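```bash
python3 -m handwheel '[{"xyz":[-0.2,1.2,-1.2],"angular":[0.4,0,0.5]},{"xyz":[0,0,-1.2],"angular":[0,0,0]},{"xyz":[0,0,-0.5],"angular":[0,0,0]},{"xyz":[0,0,0],"angular":[0,0,0]}]'
python3 - <<'E'
from h import *
st(); shot('scene','s20.png',(170,190,290,290),6)
E
```

```text
time: 22.42
position: [0.6708, 0.1063, 0.0187]
tool_rot: [0.033, 1.562, -0.034]
ft_force: [-0.5, -0.1, -0.6]
grip_width: 0.574
22.4167 [0.6708 0.1063 0.0187] rot [ 0.033  1.562 -0.034] F [-0.5 -0.1 -0.6] w 0.574
x [ 0.008 -0.001 -1.   ] z [ 0.999 -0.043  0.008]
```

View pics/s20.png

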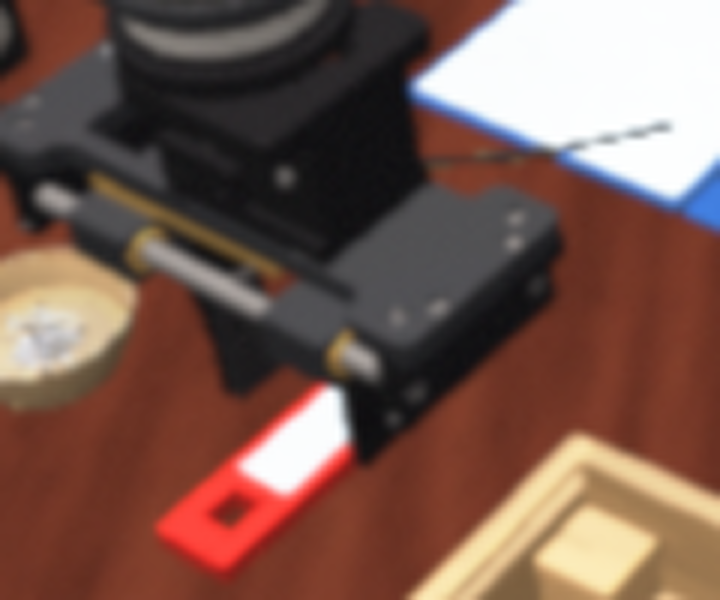

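```bash
python3 -m handwheel '[{"xyz":[-0.2,0.2,-0.8],"angular":[0,0,0]},{"xyz":[0,0,-0.5],"angular":[0,0,0]},{"xyz":[0,0,0],"angular":[0,0,0]}]'; python3 -m handwheel '[{"xyz":[0,0,0],"angular":[0,0,0]},{"xyz":[0,0,0],"angular":[0,0,0]},{"xyz":[0,0,0],"angular":[0,0,0]},{"xyz":[0,0,0],"angular":[0,0,0]},{"xyz":[0,0,0],"angular":[0,0,0]}]' 0 30
```

```text
time: 22.72
position: [0.6694, 0.1081, 0.0055]
tool_rot: [0.033, 1.561, -0.035]
ft_force: [-0.6, 0.6, -0.8]
grip_width: 0.572
time: 23.13
position: [0.6696, 0.1083, 0.0056]
tool_rot: [0.033, 1.56, -0.034]
ft_force: [-0.3, 0.3, -0.5]
grip_width: 0.361
```

```bash
python3 -m handwheel '[{"xyz":[0,0,0],"angular":[0,0,0]},{"xyz":[0,0,2.5],"angular":[0,0,0]},{"xyz":[0,0,3],"angular":[0,0,0]},{"xyz":[-1,-1.5,3],"angular":[0,0,0]},{"xyz":[-2,-3.5,1],"angular":[0,0,0.5]}]'; python3 -m handwheel '[{"xyz":[-2,-3.5,0],"angular":[0,0,0.5]},{"xyz":[-2,-3.5,0],"angular":[0,0,0.5]},{"xyz":[-2,-3.5,0],"angular":[0,0,0.5]},{"xyz":[-2,-3.2,0],"angular":[0,0,0]},{"xyz":[-2,-2.5,0],"angular":[0,0,0]}]'; python3 -c "
from h import *
st()"
```

```text
time: 23.55
position: [0.6369, 0.0669, 0.0996]
tool_rot: [0.023, 1.567, -0.013]
ft_force: [0.9, 0.6, 1.0]
grip_width: 0.359
time: 23.97
position: [0.5357, -0.0991, 0.1056]
tool_rot: [-0.004, 1.556, 0.012]
ft_force: [0.6, 0.0, -1.0]
grip_width: 0.364
23.9667 [ 0.5357 -0.0991  0.1056] rot [-0.004  1.556  0.012] F [ 0.6  0.  -1. ] w 0.364
x [ 0.015  0.005 -1.   ] z [1.    0.011 0.015]
```

```bash
python3 -m handwheel '[{"xyz":[-0.8,-2.5,-0.3],"angular":[0,0.7,-1.1]},{"xyz":[-0.3,-1.0,-1.0],"angular":[0,0,0]},{"xyz":[0,0,-0.6],"angular":[0,0,0]},{"xyz":[0,0,0],"angular":[0,0,0]}]'
python3 - <<'E'
from h import *
st(); shot('scene','s21.png',(315,155,385,235),8)
E
```

```text
time: 24.3
position: [0.5195, -0.1442, 0.0861]
tool_rot: [0.016, 1.569, -0.018]
ft_force: [0.6, 0.5, -1.2]
grip_width: 0.362
24.3 [ 0.5195 -0.1442  0.0861] rot [ 0.016  1.569 -0.018] F [ 0.6  0.5 -1.2] w 0.362
x [ 0.002 -0.001 -1.   ] z [ 1.    -0.021  0.002]
```

View pics/s21.png

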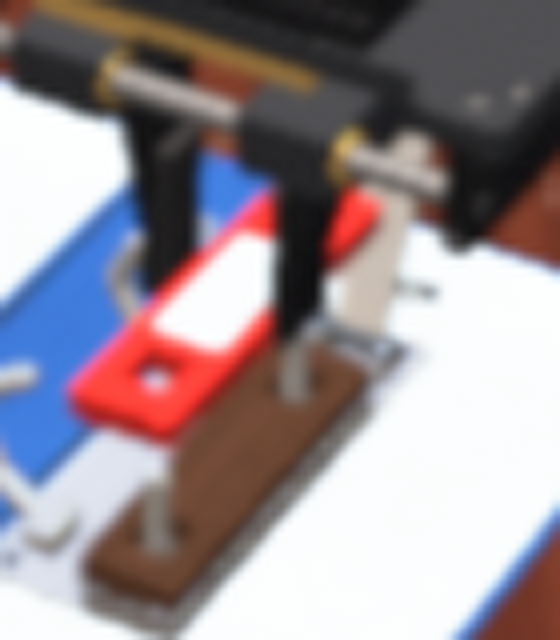

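Run:
```python
from h import *
c=lambda a,b:cc(a,b,315,155,8)
print('red',[pw('scene',*c(*a),.0905) for a in ((70,390),(163,430),(155,373))])
print('brown',[pw('scene',*c(*a),.028) for a in ((85,553),(168,592))], 'post tip',pw('scene',*c(172,450),.051))
```

```text
red [array([ 0.534 , -0.0828,  0.0905]), array([ 0.5039, -0.0806,  0.0905]), array([ 0.5179, -0.1008,  0.0905])]
brown [array([ 0.5333, -0.0887,  0.028 ]), array([ 0.505 , -0.0863,  0.028 ])] post tip [ 0.5211 -0.1164  0.051 ]
```

```bash
python3 -m handwheel '[{"xyz":[0,-0.4,-1.0],"angular":[0,0,0.6]},{"xyz":[0,0,-1.0],"angular":[0,0,0]},{"xyz":[0,0,0],"angular":[0,0,0]},{"xyz":[0,0,0],"angular":[0,0,0]}]'
python3 - <<'E'
from h import *
st(); shot('scene','s22.png',(315,155,385,235),8)
E
```

```text
time: 24.68
position: [0.5227, -0.1404, 0.0642]
tool_rot: [0.0, 1.567, 0.004]
ft_force: [0.0, -0.0, -1.4]
grip_width: 0.361
24.6833 [ 0.5227 -0.1404  0.0642] rot [0.    1.567 0.004] F [ 0.  -0.  -1.4] w 0.361
x [ 0.003  0.003 -1.   ] z [1.    0.002 0.003]
```

View pics/s22.png

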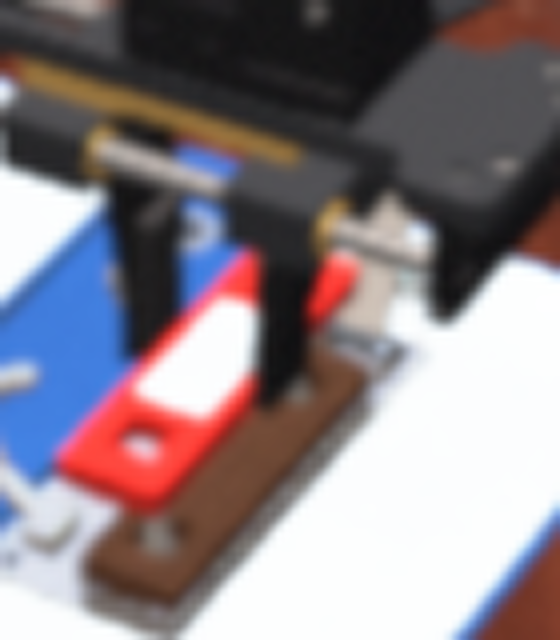

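```bash
python3 -m handwheel '[{"xyz":[-0.25,-0.7,0],"angular":[0,0,-0.5]},{"xyz":[0,0,0],"angular":[0,0,0]},{"xyz":[0,0,0],"angular":[0,0,0]}]'
python3 - <<'E'
from h import *
st(); shot('scene','s23.png',(315,155,385,235),8)
E
```

```text
time: 24.98
position: [0.5205, -0.1461, 0.0642]
tool_rot: [0.006, 1.567, -0.0]
ft_force: [0.2, 0.4, 0.3]
grip_width: 0.356
24.9833 [ 0.5205 -0.1461  0.0642] rot [ 0.006  1.567 -0.   ] F [0.2 0.4 0.3] w 0.356
x [ 0.003  0.004 -1.   ] z [ 1.    -0.004  0.003]
```

View pics/s23.png

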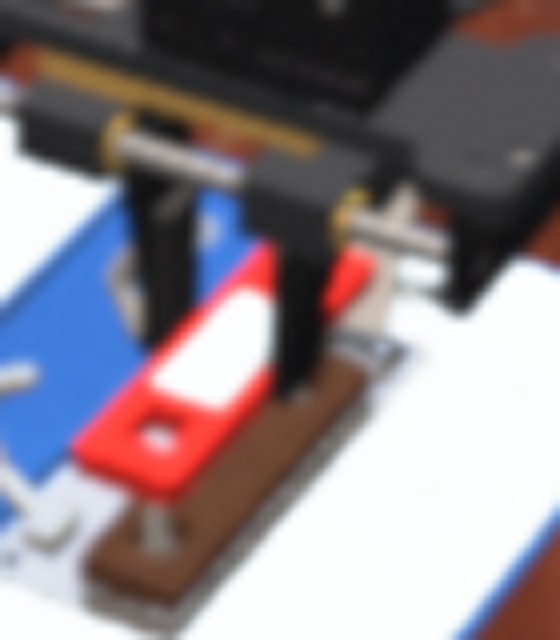

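```bash
python3 - <<'E'
from h import *
c=lambda a,b:cc(a,b,315,155,8)
print('red',[pw('scene',*c(*a),.069) for a in ((77,448),(165,488),(160,430))])
E
python3 -m handwheel '[{"xyz":[0,-0.15,-0.5],"angular":[0,0,0]},{"xyz":[0,0,-0.7],"angular":[0,0,0]},{"xyz":[0,0,0],"angular":[0,0,0]}]'
python3 - <<'E'
from h import *
st(); shot('scene','s24.png',(315,155,385,235),8)
E
```

```text
red [array([ 0.5333, -0.085 ,  0.069 ]), array([ 0.5041, -0.0824,  0.069 ]), array([ 0.5176, -0.1032,  0.069 ])]
time: 25.28
position: [0.521, -0.1489, 0.0521]
tool_rot: [0.006, 1.566, -0.003]
ft_force: [-0.5, 0.1, -0.9]
grip_width: 0.362
25.2833 [ 0.521  -0.1489  0.0521] rot [ 0.006  1.566 -0.003] F [-0.5  0.1 -0.9] w 0.362
x [ 0.005  0.002 -1.   ] z [ 1.    -0.006  0.005]
```

View pics/s24.png

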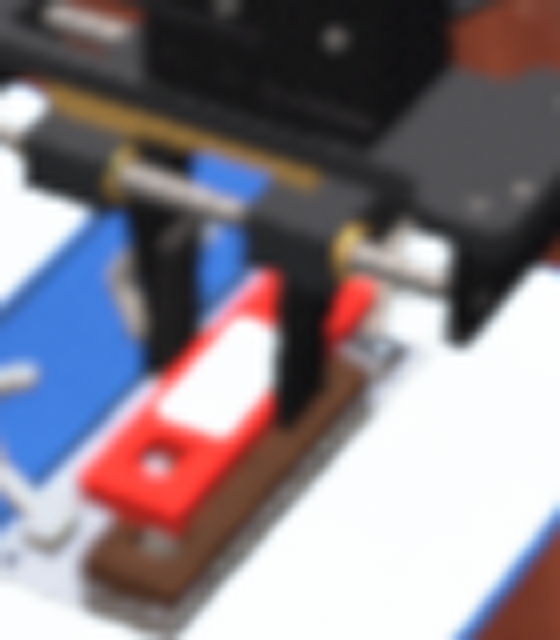

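Post tip shows in the hole and contact force is nil; go on down.

```bash
python3 -m handwheel '[{"xyz":[0,0,-0.6],"angular":[0,0,0]},{"xyz":[0,0,-0.5],"angular":[0,0,0]},{"xyz":[0,0,0],"angular":[0,0,0]}]'; python3 -m handwheel '[{"xyz":[0,0,-0.4],"angular":[0,0,0]},{"xyz":[0,0,0],"angular":[0,0,0]}]'; python3 -c "
from h import *
st()"
```

```text
time: 25.58
position: [0.5213, -0.149, 0.0405]
tool_rot: [0.006, 1.565, -0.003]
ft_force: [-0.7, 0.4, 0.2]
grip_width: 0.361
time: 25.75
position: [0.521, -0.1488, 0.0356]
tool_rot: [0.006, 1.566, -0.002]
ft_force: [-0.8, -0.2, -0.9]
grip_width: 0.358
25.75 [ 0.521  -0.1488  0.0356] rot [ 0.006  1.566 -0.002] F [-0.8 -0.2 -0.9] w 0.358
x [ 0.005  0.002 -1.   ] z [ 1.    -0.005  0.005]
```

```bash
python3 -m handwheel '[{"xyz":[0,0,-0.15],"angular":[0,0,0]},{"xyz":[0,0,0],"angular":[0,0,0]},{"xyz":[0,0,0],"angular":[0,0,0]},{"xyz":[0,0,0],"angular":[0,0,0]},{"xyz":[0,0,0],"angular":[0,0,0]}]' 4.8; python3 -m handwheel '[{"xyz":[0,0,2],"angular":[0,0,0]},{"xyz":[0,0,3],"angular":[0,0,0]},{"xyz":[0,0,3],"angular":[0,0,0]},{"xyz":[0,2,3],"angular":[0,0,0]},{"xyz":[0,4,0],"angular":[0,0,0]}]'; python3 -m handwheel '[{"xyz":[0,4,0],"angular":[0,0,0]},{"xyz":[0,3,0],"angular":[0,0,0]}]'
python3 - <<'E'
from h import *
st(); shot('scene','s25.png',(290,140,410,250),6)
shot('top','t25.png',(275,185,395,265),6.5)
E
```

```text
time: 26.17
position: [0.5216, -0.1488, 0.0343]
tool_rot: [0.006, 1.565, -0.002]
ft_force: [-0.7, 0.0, -0.9]
grip_width: 0.543
time: 26.58
position: [0.5188, -0.0959, 0.1467]
tool_rot: [0.016, 1.569, -0.013]
ft_force: [2.5, 0.2, -0.8]
grip_width: 0.552
time: 26.75
position: [0.5204, -0.024, 0.15]
tool_rot: [0.018, 1.563, -0.018]
ft_force: [0.4, 0.8, 0.1]
grip_width: 0.548
26.75 [ 0.5204 -0.024   0.15  ] rot [ 0.018  1.563 -0.018] F [0.4 0.8 0.1] w 0.548
x [ 0.008  0.    -1.   ] z [ 1.    -0.023  0.008]
```

View pics/s25.png

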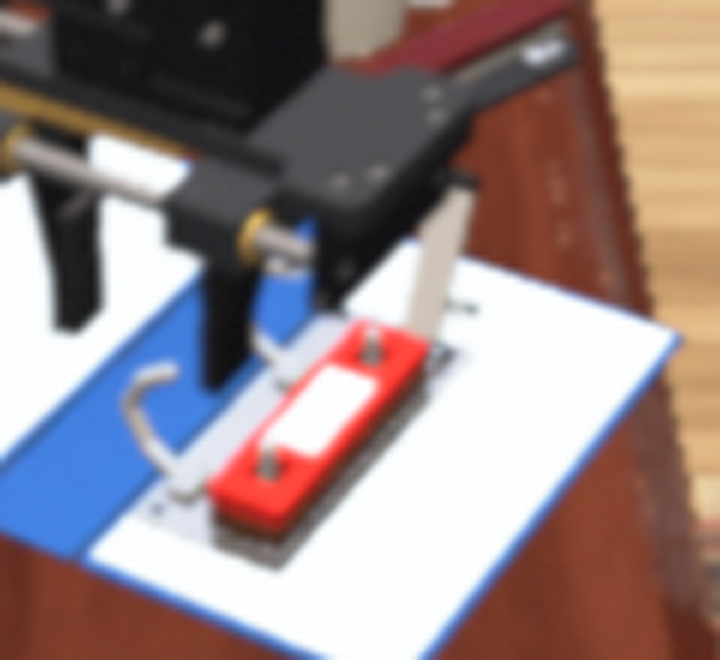

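View pics/t25.png

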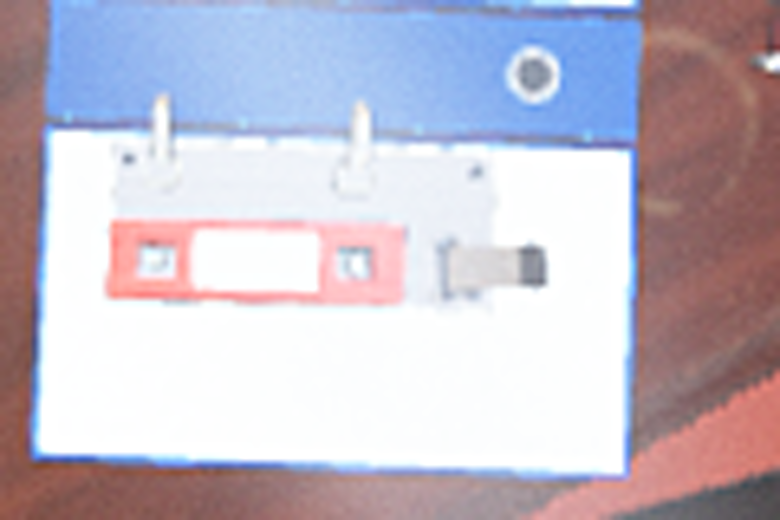

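```bash
python3 -m handwheel '[{"xyz":[0,-3.8,0],"angular":[0,0.4,0.5]},{"xyz":[0,-4,0],"angular":[0,0,0]},{"xyz":[0,-4,0],"angular":[0,0,0]},{"xyz":[0,-4,0],"angular":[0,0,0]},{"xyz":[0,-3.5,0],"angular":[0,0,0]}]' 0 10; python3 -m handwheel '[{"xyz":[0,0,-1.5],"angular":[0,0,0]},{"xyz":[0,0,0],"angular":[0,0,0]},{"xyz":[0,0,0],"angular":[0,0,0]},{"xyz":[0,0,0],"angular":[0,0,0]}]'
python3 - <<'E'
from h import *
st(); shot('scene','s26.png',(290,140,410,250),6)
E
```

```text
time: 27.27
position: [0.5206, -0.2067, 0.1522]
tool_rot: [-0.016, 1.567, 0.019]
ft_force: [0.1, -0.1, 0.6]
grip_width: 0.261
time: 27.6
position: [0.5178, -0.2216, 0.1368]
tool_rot: [-0.006, 1.568, 0.001]
ft_force: [0.4, 0.6, -0.1]
grip_width: 0.021
27.6 [ 0.5178 -0.2216  0.1368] rot [-6.000e-03  1.568e+00  1.000e-03] F [ 0.4  0.6 -0.1] w 0.021
x [ 0.003 -0.003 -1.   ] z [1.    0.004 0.003]
```

View pics/s26.png

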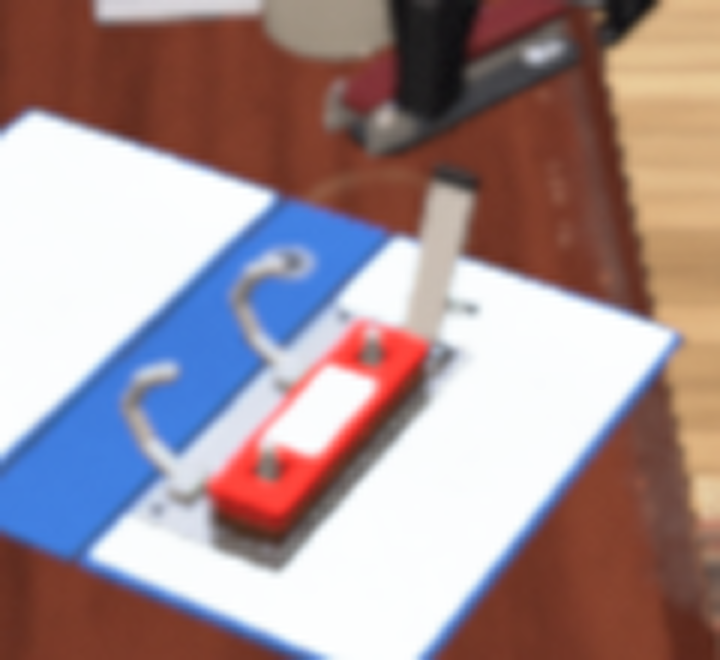

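```bash
python3 -m handwheel '[{"xyz":[0,-0.5,-2],"angular":[0,0,0]},{"xyz":[0,0,-2],"angular":[0,0,0]},{"xyz":[0,0,-1],"angular":[0,0,0]},{"xyz":[0,0,0],"angular":[0,0,0]}]'
python3 - <<'E'
from h import *
st(); shot('scene','s27.png',(290,140,410,250),6)
E
```

```text
time: 27.98
position: [0.5217, -0.2227, 0.0899]
tool_rot: [-0.015, 1.56, 0.005]
ft_force: [-0.1, -0.3, 0.0]
grip_width: 0.005
27.9833 [ 0.5217 -0.2227  0.0899] rot [-0.015  1.56   0.005] F [-0.1 -0.3  0. ] w 0.005
x [ 0.01  -0.006 -1.   ] z [1.    0.013 0.01 ]
```

View pics/s27.png

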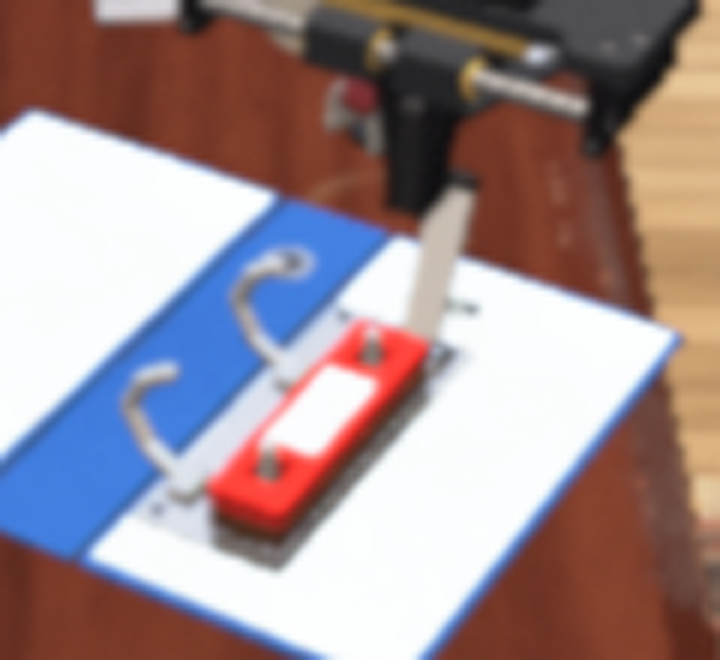

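```bash
python3 -m handwheel '[{"xyz":[-0.3,0,-0.8],"angular":[0,0.5,0]},{"xyz":[0,0,-0.6],"angular":[0,0,0]},{"xyz":[0,-0.7,0],"angular":[0,0,0]},{"xyz":[0,-0.9,0],"angular":[0,0,0]},{"xyz":[0,-0.9,-0.2],"angular":[0,0,0]}]'; python3 -m handwheel '[{"xyz":[0,-0.9,-0.4],"angular":[0,0,0]},{"xyz":[0,-0.8,-0.5],"angular":[0,0,0]},{"xyz":[0,-0.7,-0.5],"angular":[0,0,0]}]'
```

```text
time: 28.45
position: [0.5218, -0.2444, 0.0772]
tool_rot: [-0.021, 1.565, 0.011]
ft_force: [-0.1, 5.6, -3.0]
grip_width: 0.004
time: 28.7
position: [0.5215, -0.2676, 0.0615]
tool_rot: [-0.016, 1.566, 0.016]
ft_force: [0.1, 4.9, -2.9]
grip_width: 0.006
```

```bash
python3 -m handwheel '[{"xyz":[0,-0.7,-0.6],"angular":[0,0,0]},{"xyz":[0,-0.6,-0.6],"angular":[0,0,0]},{"xyz":[0,-0.3,-0.7],"angular":[0,0,0]},{"xyz":[0,0,0],"angular":[0,0,0]}]'
python3 - <<'E'
from h import *
st(); shot('scene','s28.png',(290,140,410,250),6)
E
```

```text
time: 29.03
position: [0.5199, -0.2892, 0.0381]
tool_rot: [-0.013, 1.568, 0.013]
ft_force: [-0.8, -0.1, 0.1]
grip_width: 0.007
29.0333 [ 0.5199 -0.2892  0.0381] rot [-0.013  1.568  0.013] F [-0.8 -0.1  0.1] w 0.007
x [ 0.002 -0.    -1.   ] z [1.    0.016 0.002]
```

View pics/s28.png

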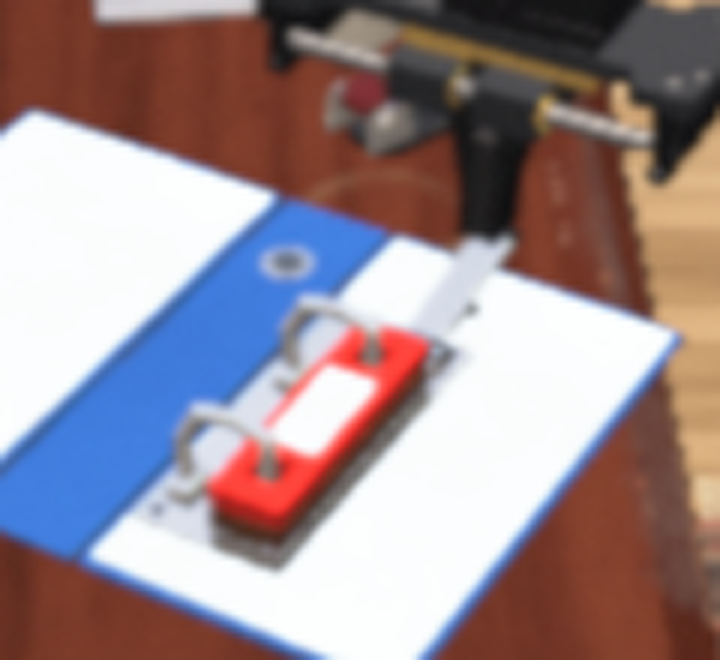

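The lever has snapped down and the arches meet the posts. I'll retract and check everything.

```bash
python3 -m handwheel '[{"xyz":[0,0,2],"angular":[0,0,0]},{"xyz":[0,0,4],"angular":[0,0,0]},{"xyz":[0,0,4],"angular":[0,0,0]},{"xyz":[0,0,4],"angular":[0,0,0]},{"xyz":[0,0,2],"angular":[0,0,0]}]'; python3 -m handwheel '[{"xyz":[0,-4,2],"angular":[0,0,0]},{"xyz":[0,-4,2],"angular":[0,0,0]},{"xyz":[0,-2,0],"angular":[0,0,0]},{"xyz":[0,0,0],"angular":[0,0,0]},{"xyz":[0,0,0],"angular":[0,0,0]}]';python3 - <<'E'
from h import *
st(); shot('scene','s29.png',(290,140,410,250),6)
shot('top','t29.png',(60,120,440,300),2.1)
im=cv2.imread('raw_top.png'); cropimg(im,'t29b.png',(275,185,395,265),6.5)
im=cv2.imread('raw_scene.png'); cropimg(im,'s29b.png')
E
```

```text
time: 29.5
position: [0.5148, -0.2904, 0.1999]
tool_rot: [-0.01, 1.577, 0.013]
ft_force: [1.0, -0.6, 0.1]
grip_width: 0.008
time: 29.92
position: [0.5186, -0.3902, 0.2525]
tool_rot: [-0.027, 1.56, 0.0]
ft_force: [-0.7, 1.0, -0.2]
grip_width: 0.006
29.9167 [ 0.5186 -0.3902  0.2525] rot [-0.027  1.56   0.   ] F [-0.7  1.  -0.2] w 0.006
x [ 0.011 -0.017 -1.   ] z [1.    0.017 0.01 ]
```

View pics/s29.png

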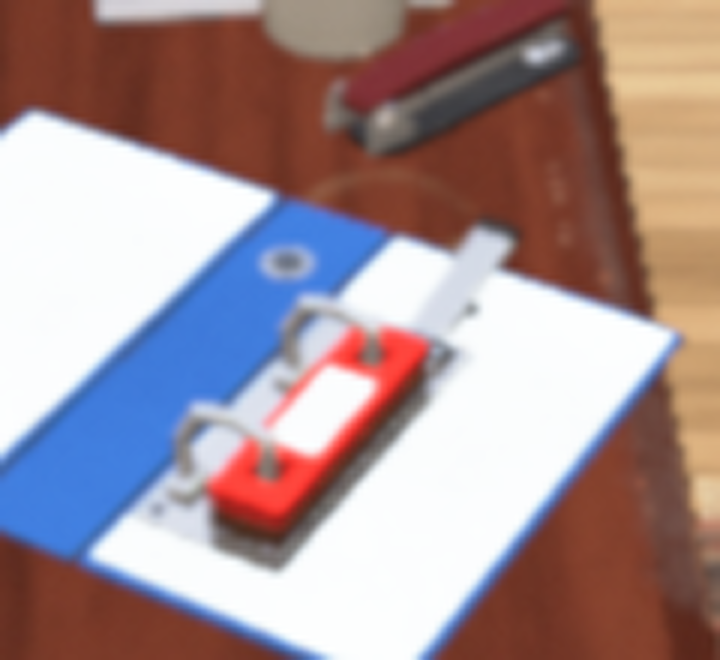

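View pics/t29.png

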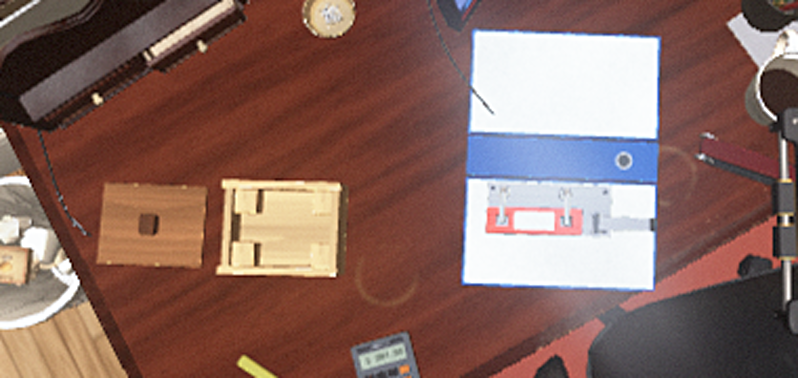

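View pics/t29b.png

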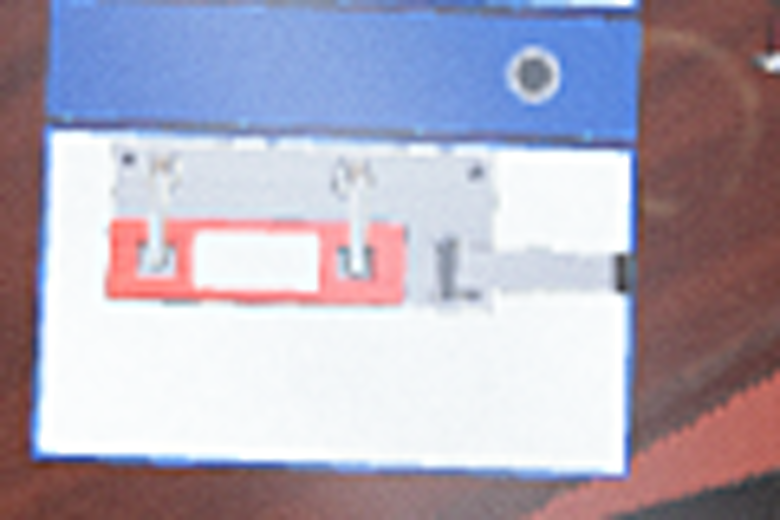

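View pics/s29b.png

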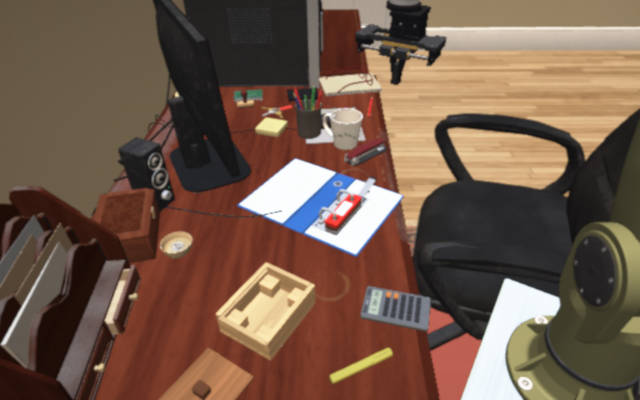

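The lever bar is back at its starting pixel (622,274 in the top crop), the arches are shut, the box is empty, and the lid lies flat about 17 cm from the box's middle. The stapler hasn't moved, so I'm handing in.

```bash
python3 -c "
from bench import *
print(close_job())"
```

```text
the job is handed in; nothing more can be done
None
```

I filed everything and handed the job in at about 30 s of the 208 s allowed; handing in gives no verdict. I lifted the lever, slid the lid out and laid it flat beyond the box's +y end. Then I put the grey and brown strips (the only two in the box) and the red index strip over the posts, and pressed the lever down until the arches snapped shut.

- **File:** in the last pictures the lever bar is back at its starting pixel and both arches meet the post tips. The three strips lie flat and centred on the posts, with red on top.
- **Desk:** the box is empty, and the lid lies flat with its middle about 17 cm from the box's. The stapler hasn't moved and the gripper is clear of everything.
- **Disagreement:** the two cameras differed by up to about 5 mm along y on where the posts stand, so I aimed in between. No strip met any resistance going down.

No check failed, and I saw no knock to the lid or index strip and no slackening of the grip.

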